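# Put dry specimens away in the gasketed dry box

### The arm

A 6-joint arm with a two-finger parallel gripper is mounted at the origin on the work surface. World frame = base frame: x ahead of the robot, y to its left, z up, the work surface at z = 0. Lengths are in m, angles in degrees, forces in N, time in s.
With the tool pointing down it reaches from about 0.225 to 0.725 m from the base axis. Payload 3.1 kg.
Tool frame: the origin (TCP) lies between the finger pads; the fingertips stand 8 mm ahead of it and the grasp point (between the pads) lies 11 mm behind it; y points along the fingers, x is the direction in which the jaws open and shut, and the axes are right-handed (so a half turn about y gives the same grasp; the last joint's range is limited). The gripper opens to 85 mm and grips with 20 to 120 N. Pads are 22 mm wide; open, the fingers measure 114 mm over their backs; the gripper's body (76 mm by 85 mm) begins 54 mm behind the grasp point. The pads swing forward as they close: fully open they stand 13 mm farther back than shut.
Start: joints at [-81.119, 2.75, 5.684, 92.934, 0, 82.678], TCP at [0.146, -0.504, 0.239] pointing down, gripper open.
Joint ranges: [-166.93, 166.93], [-56.73, 111.36], [-69.38, 81.34], [-121.58, 131.49], [-85.45, 84.26], [-180, 180]. Speed limits (degrees/s): [159.86, 159.86, 180, 180, 180, 180].

### API

Orientations are given as a 3x3 rotation matrix whose columns are the frame's x, y, z axes.
In Python, from cell import arm gives the robot as it stands.
- The arm moves only by the shell command python3 -m crank 'ROWS' [OPENING] [FORCE]. ROWS is JSON, a list of rows, each a list of 6 numbers: the shift along the world's x, y, z normalised to -1 to 1, where 1 is 300 mm, then the turn, a rotation vector about the world's x, y, z normalised to -1 to 1, where 1 is pi/2 rad. A call has 1 to 20 rows; each row is the pose to reach, as a shift and turn from the pose commanded when the call began; what a row does not reach only later rows make up. A row lasts 1/12 s, in which the tool goes at most 41.7 mm and 7.16 degrees, less where a joint would pass 70% of its speed; a pose out of reach is approached as far as the arm can. A call with a number of a shift or a turn outside -1 to 1 is refused whole. A call with a gripper value outside its range is refused whole. OPENING is the opening, from -1 (shut) to 1 (fully open), set as the call begins (- or left out, the last holds). The fingers move at their own pace and stop on an object; FORCE is the grip in N (left out, the last holds). Time passes only in rows, so rows that repeat a pose let the fingers close. It gives the time, the measured TCP pose, the force and the opening at its end, in the units of the state.
- arm.sense(): the state, without advancing time (a new reading comes with each control period).
- arm.capture(name): name is "side" or "top"; returns the picture (384x512x3 uint8, red, green, blue); there is no depth.
- arm.camera_info(name): a dict with "fx", "fy", "cx", "cy" (pixels), "k1" (the pictures are not rectified: a ray, as slopes to the right and down, at radius r is drawn at 1 + k1 r^2 times it, then the intrinsics apply), "R" (3x3) and "t" (3): a world point X has camera coordinates R X + t. Camera axes: x right, y down, z forward; pixel columns grow to the right and rows downward; lengths in m; the calibration is good to about 2 mm. A picture is of the moment at which its call begins. camera_info takes no time and is no camera call.
- arm.finish_job(): hands the job in, once; it reports no verdict.
Trained networks look in the newest picture that a camera, given by its name, has taken for a name from the list of things; names that differ only in an ending like _2 or _b are one class to them, and where a whole thing is asked for, a point or a joint stands for the part that bears it (a point fixed in the world has none). Each returns a list of dicts, best first, with "confidence" (0 to 1); they miss things now and then, are a little off and sometimes report something else, mostly with a low value. They report only what shows in the picture. A call takes as long as a camera call.
- arm.search_frame(target, camera): "centre" ([column, row] in pixels, amid what is visible of it).
The state is a dict: "time": time; "joints": joint angles; "qvel": joint speeds; "joint_torque": joint torques, N m; "tcp_pos": TCP position; "tcp_rot": TCP orientation; "wrist_force": force on the tool from outside, world axes, zero at the start; "ft_torque": the same for the moment, N m; "gripper_width": finger opening in m.
Only numpy, scipy, OpenCV 4.12 (cv2) and the standard library are available. Lean on these libraries where they do the work, as an engineer would, in place of code of your own. Each camera call takes 0.05 s, during which the arm holds its last target.

### The job

Put the specimen jars on this microscope bench away to dry: lift the loose cap off each jar that still has one and set it, open side down, in a compartment of its own in the cap tray, and stand all three open jars upright on the floor of the dry box. When all are in, lay the lid square on the box's gasket and press it down corner by corner, going round until it sits flat on the rim and is sealed on all sides. Leave the bottle, the well plate and the lens ring as they are.

Things in the scene. Friction and masses are not known exactly. Their poses are not given: they have to be found in the camera images.
- dry_box: The dry box: a fixed, open-topped grey tub, outside 156 (its x) x 200 (its y) x 88 mm high, walls and floor 8 mm thick. Origin at the centre of its underside, z up.
- dry_box_floor (a point): Centre of the inner floor of the box (8 mm above its origin), 140 (x) x 184 (y) mm, covered by a perforated plate. Three jars fit in a row along the box's y, 60 mm apart.
- dry_box_rim (a point): Centre of the mouth, level with the rim (88 mm above the box's origin). A black rubber gasket runs round the rim and stands 8 mm above it at the four corners. Each corner yields by itself: pressed with about 15 N it sinks until the lid meets the rim, and stays where it was pressed. The lid's weight alone does not press it; all four at once would need some 60 N, too much for the lid.
- lid: The lid, loose, 0.36 to 0.56 kg: clear pane in a grey frame, 164 (its x) x 208 (its y) x 8 mm, top face at z = 24 mm. Origin at the centre of the underside of its skirt, z up: a 16 mm deep locating rim, 132 x 176 mm outside, that drops 4 mm clear inside the box's walls. It starts flat on the bench, skirt down. On the unpressed gasket its origin is 80 mm above the box's; fully home, 72 mm.
- lid_handle (a point): Middle of the black grip rib on top of the lid (46 mm above the lid's origin, on its axis): 18 mm thick (across the lid's x), 84 mm long (along its y), from z = 24 to 62 mm. Grip across x. The lid fits either way round (half turn).
- lid_corner_a (a point): A point of the lid near its -x -y corner, under the frame (-70, -92, 16 mm in the lid's frame), over a corner of the gasket. Press 8 mm above it, on the frame's top face. Home, it is level with the rim. Pressing one corner home rocks the lid (about 0.07 rad) and may lift the opposite one.
- lid_corner_b (a point): A point of the lid near its -x +y corner, under the frame (-70, 92, 16 mm in the lid's frame), over a corner of the gasket. Press 8 mm above it, on the frame's top face. Home, it is level with the rim. Pressing one corner home rocks the lid (about 0.07 rad) and may lift the opposite one.
- lid_corner_c (a point): A point of the lid near its +x -y corner, under the frame (70, -92, 16 mm in the lid's frame), over a corner of the gasket. Press 8 mm above it, on the frame's top face. Home, it is level with the rim. Pressing one corner home rocks the lid (about 0.07 rad) and may lift the opposite one.
- lid_corner_d (a point): A point of the lid near its +x +y corner, under the frame (70, 92, 16 mm in the lid's frame), over a corner of the gasket. Press 8 mm above it, on the frame's top face. Home, it is level with the rim. Pressing one corner home rocks the lid (about 0.07 rad) and may lift the opposite one.
- cap_tray: The cap tray: a fixed metal tray, 76 (its x) x 212 (its y) x 12 mm high, walls and floor 4 mm, with three compartments in a row along its y, each 68 x 65 mm, centred at y = -69, 0 and +69 mm. Origin at the centre of its underside; inner floor at 4 mm.
- jar1: A clear glass specimen jar (0.10 to 0.17 kg) with a dry shell or pod inside, loose. Some jars have a cap on, some stand open already. Body 50 mm in diameter up to 40 mm, neck 36 mm in diameter from 40 mm to the top at 62 mm. Origin at the centre of its underside, z up. Treat it as solid. The jars are alike and stand anywhere.
- cap1: The white ribbed slip cap of jar1 (30 g), loose (not screwed); absent if that jar is already open. 50 mm in diameter, 24 mm high, a 4 mm top over an open skirt of 41 mm inside diameter. Origin at the centre of its lower, open edge, z up through its top. It starts on its jar, top of the neck against the cap's top: its origin 42 mm above the jar's.
- jar2: A clear glass specimen jar (0.10 to 0.17 kg) with a dry shell or pod inside, loose. Some jars have a cap on, some stand open already. Body 50 mm in diameter up to 40 mm, neck 36 mm in diameter from 40 mm to the top at 62 mm. Origin at the centre of its underside, z up. Treat it as solid. The jars are alike and stand anywhere.
- cap2: The white ribbed slip cap of jar2 (30 g), loose (not screwed); absent if that jar is already open. 50 mm in diameter, 24 mm high, a 4 mm top over an open skirt of 41 mm inside diameter. Origin at the centre of its lower, open edge, z up through its top. It starts on its jar, top of the neck against the cap's top: its origin 42 mm above the jar's.
- jar3: A clear glass specimen jar (0.10 to 0.17 kg) with a dry shell or pod inside, loose. Some jars have a cap on, some stand open already. Body 50 mm in diameter up to 40 mm, neck 36 mm in diameter from 40 mm to the top at 62 mm. Origin at the centre of its underside, z up. Treat it as solid. The jars are alike and stand anywhere.
- cap3: The white ribbed slip cap of jar3 (30 g), loose (not screwed); absent if that jar is already open. 50 mm in diameter, 24 mm high, a 4 mm top over an open skirt of 41 mm inside diameter. Origin at the centre of its lower, open edge, z up through its top. It starts on its jar, top of the neck against the cap's top: its origin 42 mm above the jar's.
- bottle: Bystander: a closed amber bottle, 44 mm in diameter, about 95 mm high. Origin under its centre. Leave it standing where it is.
- well_plate: Bystander: a clear well plate, 86 x 127 x 22 mm, beyond the box. Origin under its centre. Leave it alone.
- lens_ring: Bystander: a black lens ring, 68 mm in diameter, 16 mm high, beyond the box. Origin under its centre. Leave it alone.

How it is judged (in metres and radians):
On the way, in this order (a step that is already met when the one before it is completed fails the run):
1. every jar stands open and upright on the floor of the dry box, and every cap lies open side down in the cap tray (x of cap1 in the frame of cap_tray between -0.016 and 0.016 m and y of cap1 in the frame of cap_tray between -0.088 and 0.088 m and z of each of cap1, cap2, cap3 in the frame of cap_tray below 0.01 m and angle between each of cap1, cap2, cap3, jar1, jar2, jar3's own z axis and vertical below 0.15 rad and x of cap2 in the frame of cap_tray between -0.016 and 0.016 m and y of cap2 in the frame of cap_tray between -0.088 and 0.088 m and x of cap3 in the frame of cap_tray between -0.016 and 0.016 m and y of cap3 in the frame of cap_tray between -0.088 and 0.088 m and x of jar1 in the frame of dry_box between -0.056 and 0.056 m and y of jar1 in the frame of dry_box between -0.078 and 0.078 m and z of each of jar1, jar2, jar3 in the frame of dry_box below 0.014 m and x of jar2 in the frame of dry_box between -0.056 and 0.056 m and y of jar2 in the frame of dry_box between -0.078 and 0.078 m and x of jar3 in the frame of dry_box between -0.056 and 0.056 m and y of jar3 in the frame of dry_box between -0.078 and 0.078 m), for 0.2 s.
2. the lid lies square and level on the gasket of the box (horizontal distance between lid and dry_box below 0.01 m and z of lid in the frame of dry_box below 0.086 m and angle between lid's own z axis and vertical below 0.02 rad), for 0.2 s.
3. the lid is going down corner by corner: one corner is pressed well into the gasket ahead of the others (horizontal distance between lid and dry_box below 0.012 m and angle between lid's own z axis and vertical above 0.025 rad and z of any of lid_corner_a, lid_corner_b, lid_corner_c, lid_corner_d in the frame of dry_box below 0.0935 m), for 0.1 s.
At the end, for the whole second after the job is handed in: Every jar upright (within 8 degrees) on the floor of the dry box, every cap open side down on the floor of a tray compartment, the lid at rest on the box with each of its four corners within 2.5 mm of the rim, nothing held (all of step 1 and z of each of lid_corner_a, lid_corner_b, lid_corner_c, lid_corner_d in the frame of dry_box below 0.0905 m and horizontal distance between lid and dry_box below 0.01 m and linear speed of lid below 0.01 m/s); the robot touches nothing.
It fails at once if the amber bottle is moved more than 30 mm or knocked over (distance of bottle from where it was at the start of the episode above 0.03 m or angle between bottle's own z axis and vertical above 0.5 rad).
It fails at once if the well plate is moved more than 30 mm or knocked over (distance of well_plate from where it was at the start of the episode above 0.03 m or angle between well_plate's own z axis and vertical above 0.5 rad).
It fails at once if the lens ring is moved more than 30 mm or knocked over (distance of lens_ring from where it was at the start of the episode above 0.03 m or angle between lens_ring's own z axis and vertical above 0.5 rad).
Of cap1, cap2, cap3 only 1 to 3 are there at a start; the rules pass over those that are not, and their reading is None.
At some moment in a run one of jar1, jar2, jar3, lid may be knocked a few centimetres aside while the robot is not near it.
Once in a run the grip may slacken for a moment while it holds something.
It also fails if it takes over 210 s, if anything falls off the work surface, if the arm or the gripper's body presses on something with over 40 N, if the wrist force passes 120 N, or if a joint passes its speed limit or range.

## Working session

There is one attempt and no reset: what is moved stays moved. The work goes in short steps, Python scripts to look and compute and a shell command to move; the robot and the scene stay as the last step left them, time stands still between calls to the robot, and variables do not carry over. Pictures are saved under pics/ and viewed, and the job is handed in when it is done.

```bash
ls; mkdir -p pics; python3 - <<'E'
from cell import arm
import cv2
s=arm.sense(); print(s)
for n in("top","side"):
    im=arm.capture(n); cv2.imwrite(f"pics/{n}0.png",im[:,:,::-1]); print(n,arm.camera_info(n))
    for t in ["dry_box","lid","lid_handle","cap_tray","jar1","cap1","bottle","well_plate","lens_ring"]:
        try: print(n,t,[([round(v) for v in d["centre"]],round(d["confidence"],2)) for d in arm.search_frame(t,n)])
        except Exception as e: print(t,e)
E
```

```text
pics
{'time': 0.0, 'joints': array([-8.11187927e+01,  2.79576885e+00,  5.59002620e+00,  9.29339768e+01,
       -1.06916235e-03,  8.26787658e+01]), 'qvel': array([-0.07162807,  0.06394375,  0.07647881, -0.01525933,  0.00083204,
        0.04631807]), 'joint_torque': array([ 7.01644285e-05, -3.38783491e+01,  3.20015502e+01,  2.03434291e-02,
       -8.25660572e-05,  3.24310754e-06]), 'tcp_pos': array([ 0.14639023, -0.50354736,  0.23807716]), 'tcp_rot': array([[ 2.79031571e-01, -3.94917390e-04,  9.60281847e-01],
       [-9.60278877e-01,  2.40644453e-03,  2.79031697e-01],
       [-2.42105947e-03, -9.99997027e-01,  2.92243170e-04]]), 'wrist_force': array([-0.34973176,  0.28326749, -0.42014956]), 'ft_torque': array([-0.06632254, -0.03057047, -0.01773671]), 'gripper_width': 0.08531941496731495}
top {'fx': 435.2931717939862, 'fy': 435.2931717939862, 'cx': 253.89485629395077, 'cy': 191.99094030073422, 'k1': -0.056533866547043066, 'R': array([[ 0.02203958, -0.99966109, -0.01385534],
       [-0.99299187, -0.02027882, -0.11642987],
       [ 0.11610944,  0.01632431, -0.99310227]]), 't': array([0.02
[... 507 characters left out ...]
958494, 'k1': -0.13746148766003047, 'R': array([[ 0.91574896, -0.40109894,  0.02287994],
       [-0.21579476, -0.53912061, -0.81411399],
       [ 0.3388753 ,  0.74058666, -0.58025419]]), 't': array([-0.52701945,  0.22349125,  1.11800085])}
side dry_box [([253, 225], 0.94)]
side lid [([176, 178], 0.95)]
side lid_handle [([176, 176], 0.7)]
side cap_tray [([257, 319], 0.74)]
side jar1 [([323, 328], 0.66), ([290, 286], 0.64), ([241, 166], 0.58), ([175, 176], 0.49)]
side cap1 [([293, 268], 0.64), ([309, 301], 0.6), ([243, 160], 0.46), ([174, 177], 0.23)]
side bottle [([306, 300], 0.9), ([174, 176], 0.63)]
side well_plate [([289, 179], 0.82), ([254, 230], 0.32)]
side lens_ring [([351, 244], 0.63)]
```

View images.

View pics/top0.png

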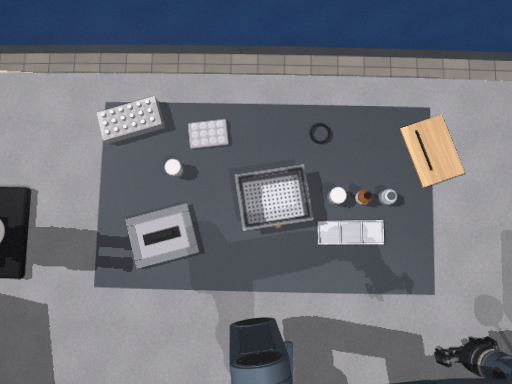

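View pics/side0.png

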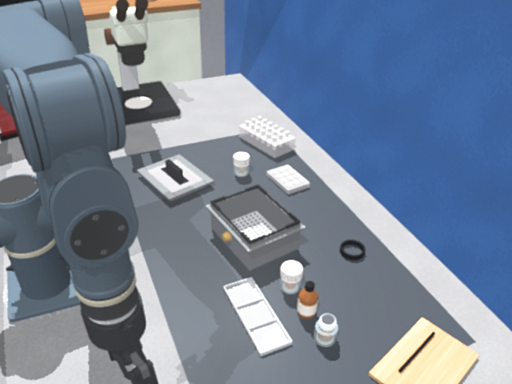

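```bash
cat > h.py <<'E'
from cell import arm
import numpy as np, cv2
CI={n:arm.camera_info(n) for n in("top","side")}
def ray(n,px):
    c=CI[n]; d=np.array([(px[0]-c["cx"])/c["fx"],(px[1]-c["cy"])/c["fy"]]); u=d.copy()
    for _ in range(20): u=d/(1+c["k1"]*(u@u))
    R=np.array(c["R"]);t=np.array(c["t"])
    return -R.T@t, R.T@np.array([u[0],u[1],1])
def w(px,z,n="top"):
    o,d=ray(n,px); return o+d*(z-o[2])/d[2]
def p(X,n="top"):
    c=CI[n]; q=np.array(c["R"])@np.array(X)+np.array(c["t"]); u=q[:2]/q[2]; u=u*(1+c["k1"]*(u@u))
    return np.array([u[0]*c["fx"]+c["cx"],u[1]*c["fy"]+c["cy"]])
def crop(im,x0,y0,x1,y1,f,name):
    cv2.imwrite(name,cv2.resize(im[y0:y1,x0:x1,::-1],None,fx=f,fy=f,interpolation=cv2.INTER_CUBIC))
def st():
    s=arm.sense(); np.set_printoptions(precision=4,suppress=True)
    print(round(s["time"],2),s["tcp_pos"],"F",s["wrist_force"],"w",round(s["gripper_width"],4),"jawx",s["tcp_rot"][:,0],"y",s["tcp_rot"][:,1],"j6",s["joints"])
    return s
E
python3 - <<'E'
from h import *
im=arm.capture("top")
crop(im,110,120,410,285,2.6,"pics/t1.png")
crop(im,225,155,325,240,8,"pics/box.png")
crop(im,310,180,405,250,8,"pics/right.png")
crop(im,115,150,215,275,6,"pics/left.png")
E
```

```text
(no output)
```

View pics/box.png

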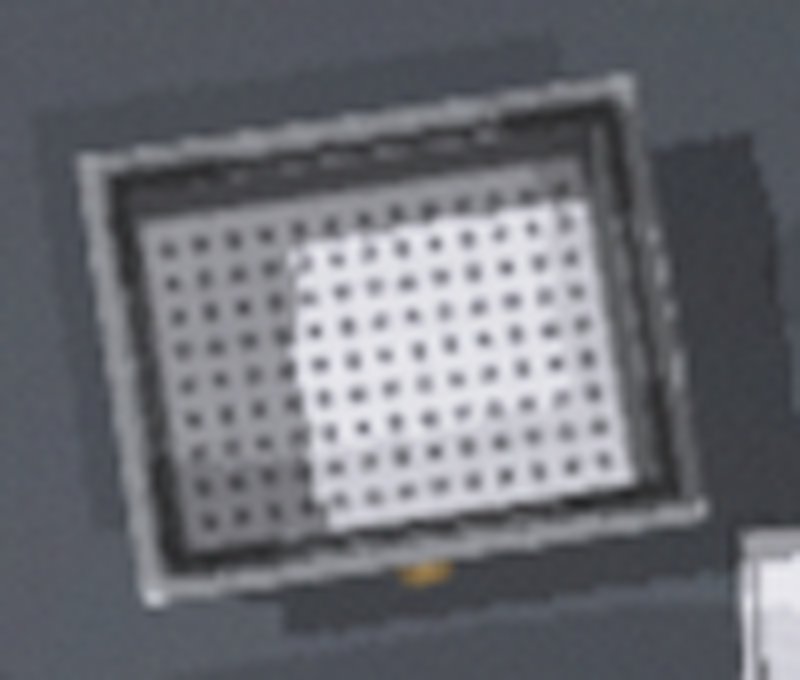

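View pics/right.png

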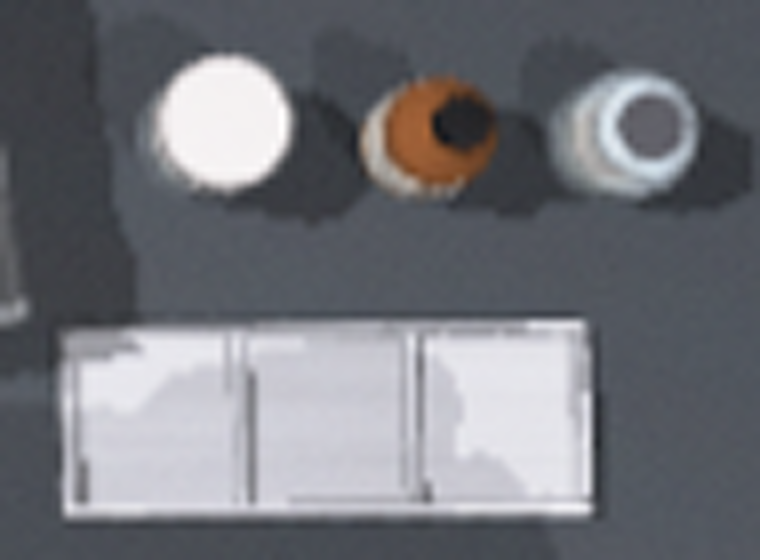

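View pics/left.png

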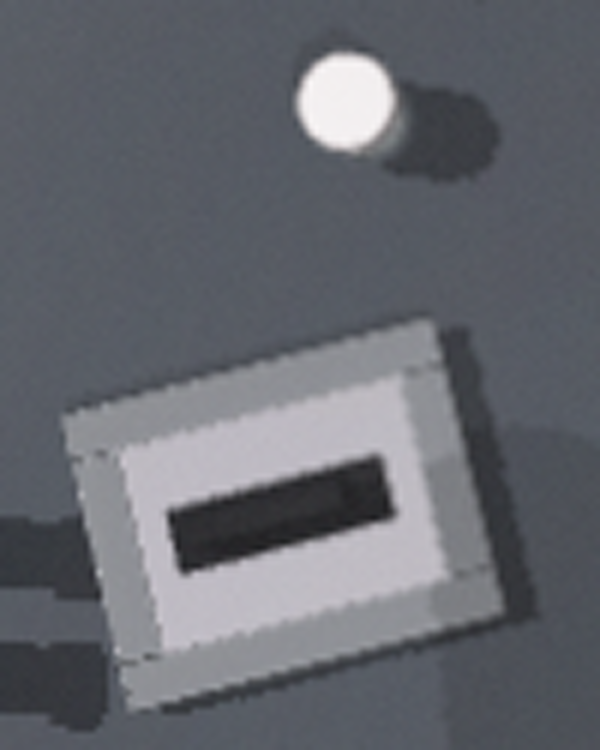

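```bash
cat > m.py <<'E'
from h import *
def fit(name,pts,x0,y0,f,z):
    P=np.array([w((a/f+x0-0.5+0.5/f,b/f+y0-.5+.5/f),z) for a,b in pts])
    e=[np.linalg.norm(P[i]-P[(i+1)%4]) for i in range(4)]
    d=(P[1]-P[0])+(P[2]-P[3]); 
    print(name,"c",P.mean(0)[:2],"edges",np.array(e),"long dir deg",np.degrees(np.arctan2(d[1],d[0])))
E
python3 - <<'E'
from m import *
st()
fit("box",[(82,155),(632,78),(705,512),(152,602)],225,155,8,.088)
fit("tray",[(62,330),(588,322),(592,512),(66,518)],310,180,8,.012)
fit("lid",[(63,415),(436,320),(505,612),(130,712)],115,150,6,.024)
fit("handle",[(168,510),(384,455),(396,515),(182,573)],115,150,6,.062)
print("capR",w((310+225/8-.5,180+122/8-.5),.066))
print("capL",w((115+346/6-.5,150+101/6-.5),.066))
print("jarO",w((310+650/8-.5,180+127/8-.5),.062))
print("bottle",w((310+442/8-.5,180+130/8-.5),.07), "neck",w((310+465/8-.5,180+122/8-.5),.095))
for n,t in [("side","cap1"),("side","jar1")]: pass
E
```

```text
1.05 [ 0.1465 -0.5041  0.2393] F [-0.191  -0.038  -0.0899] w 0.0854 jawx [ 0.2791 -0.9603  0.    ] y [-0. -0. -1.] j6 [-81.1196   2.7492   5.6856  92.9351  -0.0009  82.6765]
box c [ 0.5471 -0.0253] edges [0.2146 0.1697 0.2134 0.1742] long dir deg -80.17929786518508
tray c [ 0.4451 -0.2764] edges [0.2126 0.0762 0.2114 0.0752] long dir deg -88.13181272924083
lid c [0.4217 0.3286] edges [0.2073 0.1603 0.2064 0.1629] long dir deg -74.09641706008141
handle c [0.4216 0.3203] edges [0.1162 0.0318 0.1152 0.0336] long dir deg -73.98205208968332
capR [ 0.5589 -0.2253  0.066 ]
capL [0.6385 0.2959 0.066 ]
jarO [ 0.5607 -0.3929  0.062 ]
bottle [ 0.557  -0.3091  0.07  ] neck [ 0.5574 -0.312   0.095 ]
```

```bash
python3 -m crank '[[0.97,0.67,0,0,0,0.82],[0.97,0.67,0,0,0,0.82],[0.97,0.67,0,0,0,0.82],[0.97,0.67,0,0,0,0.82],[0.97,0.67,0,0,0,0.82],[0.97,0.67,0,0,0,0.82],[0.97,0.67,0,0,0,0.82],[0.97,0.67,0,0,0,0.82],[0.97,0.67,0,0,0,0.82],[0.97,0.67,0,0,0,0.82],[0.97,0.67,0,0,0,0.82],[0.97,0.67,0,0,0,0.82],[0.97,0.67,0,0,0,0.82]]' 1 60; python3 - <<'E'
from h import *
st()
for X in ([.559,-.225,.066],[.6385,.296,.066],[.561,-.393,.062],[.4217,.3286,.062],[.5471,-.0253,.088]): print(p(X,"side"))
E
```

```text
time: 2.13
tcp_pos: [0.4376, -0.303, 0.2393]
tcp_rot: [[1.0, -0.0, 0.001], [-0.001, -0.0, 1.0], [-0.0, -1.0, -0.0]]
wrist_force: [0.0, -0.8, 0.3]
gripper_width: 0.085
2.13 [ 0.4376 -0.303   0.2393] F [ 0.0354 -0.8464  0.2937] w 0.085 jawx [ 1.     -0.0009 -0.0001] y [-0.0001 -0.     -1.    ] j6 [-41.9213   3.8429   6.8225  92.9809  -0.0036  48.1309]
[291.5758 266.1171]
[240.9247 154.9503]
[327.7185 318.1552]
[173.449  164.1283]
[254.0042 212.1706]
```

```bash
python3 -m crank '[[0.405,0.26,-0.3,0,0,0],[0.405,0.26,-0.3,0,0,0],[0.405,0.26,-0.3,0,0,0],[0.405,0.26,-0.3,0,0,0],[0.405,0.26,-0.3,0,0,0],[0.405,0.26,-0.3,0,0,0],[0.405,0.26,-0.4,0,0,0],[0.405,0.26,-0.5,0,0,0],[0.405,0.26,-0.56,0,0,0],[0.405,0.26,-0.614,0,0,0],[0.405,0.26,-0.614,0,0,0],[0.405,0.26,-0.614,0,0,0]]'; python3 - <<'E'
from h import *
st(); im=arm.capture("side"); crop(im,220,190,370,350,4,"pics/s1.png")
E
```

```text
time: 3.13
tcp_pos: [0.5578, -0.2262, 0.0556]
tcp_rot: [[1.0, -0.001, 0.002], [-0.002, -0.0, 1.0], [-0.001, -1.0, -0.0]]
wrist_force: [-0.4, 0.2, -0.6]
gripper_width: 0.0855
3.13 [ 0.5578 -0.2262  0.0556] F [-0.4452  0.2462 -0.5871] w 0.0855 jawx [ 1.     -0.0023 -0.001 ] y [-0.001 -0.    -1.   ] j6 [-28.4452  16.2577  -0.1103  73.6807  -0.0269  61.6874]
```

View pics/s1.png

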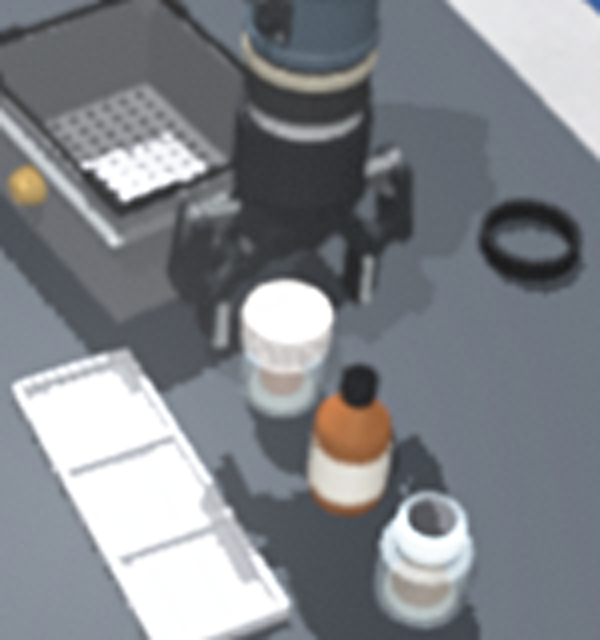

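```bash
python3 -m crank '[[0,0,0,0,0,0],[0,0,0,0,0,0],[0,0,0,0,0,0],[0,0,0,0,0,0],[0,0,0,0,0,0],[0,0,0,0,0,0],[0,0,0,0,0,0],[0,0,0,0,0,0],[0,0,0,0,0,0],[0,0,0,0,0,0]]' -1 50; python3 - <<'E'
from h import *
st(); im=arm.capture("side"); crop(im,220,190,370,350,4,"pics/s2.png")
E
```

```text
time: 4.02
tcp_pos: [0.5601, -0.226, 0.0577]
tcp_rot: [[1.0, 0.003, -0.0], [0.0, -0.003, 1.0], [0.003, -1.0, -0.003]]
wrist_force: [-1.6, -1.0, 6.7]
gripper_width: 0.0494
4.02 [ 0.5601 -0.226   0.0577] F [-1.5629 -0.9772  6.7193] w 0.0494 jawx [1.     0.0001 0.0029] y [ 0.0029 -0.0025 -1.    ] j6 [-28.3102  16.2081   0.0851  73.6644  -0.0498  61.6846]
```

View pics/s2.png

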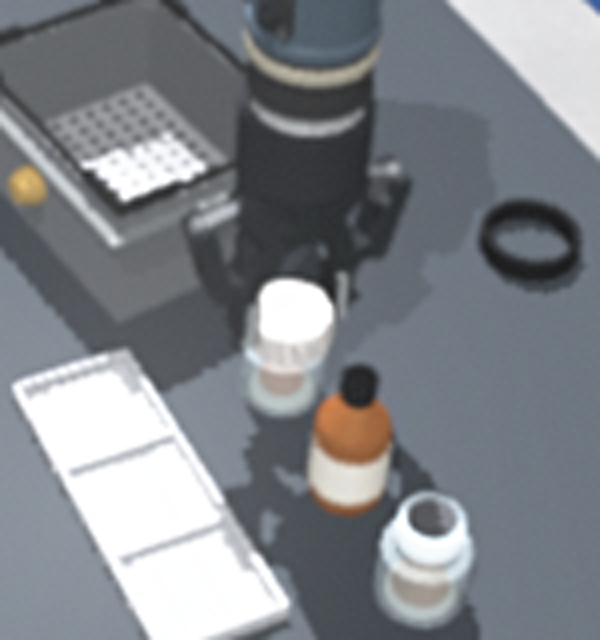

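```bash
python3 -m crank '[[0,0,0.03,0,0,0],[0,0,0.06,0,0,0],[0,0,0.1,0,0,0],[0,0,0.15,0,0,0],[0,0,0.2,0,0,0],[0,0,0.25,0,0,0],[0,0,0.3,0,0,0],[0,0,0.3,0,0,0]]' -1 50; python3 - <<'E'
from h import *
st(); im=arm.capture("side"); crop(im,220,190,370,350,4,"pics/s3.png")
E
```

```text
time: 4.73
tcp_pos: [0.5613, -0.2262, 0.1504]
tcp_rot: [[1.0, 0.007, -0.0], [0.0, -0.004, 1.0], [0.007, -1.0, -0.004]]
wrist_force: [0.1, -0.9, -0.1]
gripper_width: 0.0501
4.73 [ 0.5613 -0.2262  0.1504] F [ 0.1405 -0.9279 -0.0556] w 0.0501 jawx [1.     0.0002 0.0072] y [ 0.0072 -0.0038 -1.    ] j6 [-28.302   14.0864   8.1835  83.6337   0.0039  61.686 ]
```

View pics/s3.png

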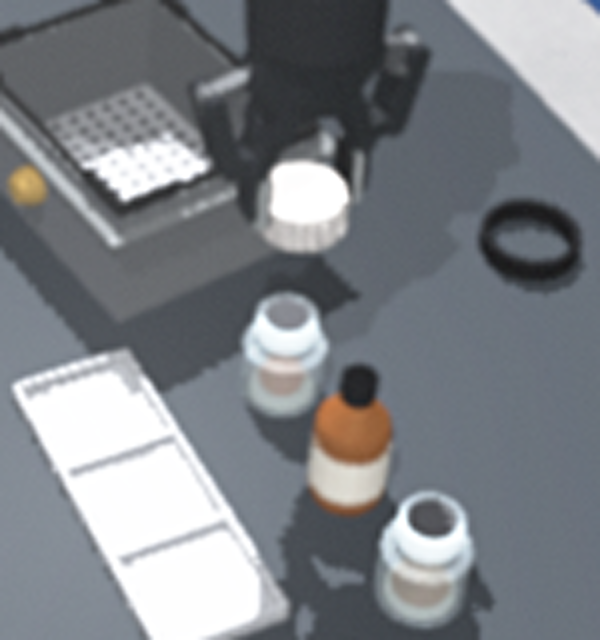

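```bash
python3 -m crank '[[-0.373,-0.4,0,0,0,0],[-0.373,-0.4,0,0,0,0],[-0.373,-0.4,0,0,0,0],[-0.373,-0.4,0,0,0,0],[-0.373,-0.4,0,0,0,0],[-0.373,-0.4,0,0,0,0],[-0.373,-0.4,-0.1,0,0,0],[-0.373,-0.4,-0.2,0,0,0],[-0.373,-0.4,-0.3,0,0,0],[-0.373,-0.4,-0.3,0,0,0],[-0.373,-0.4,-0.3,0,0,0]]' -1 50; python3 - <<'E'
from h import *
st(); im=arm.capture("side"); crop(im,200,190,350,370,3,"pics/s4.png")
im=arm.capture("top"); crop(im,290,170,410,260,6,"pics/t4.png")
E
```

```text
time: 5.7
tcp_pos: [0.4459, -0.3423, 0.0524]
tcp_rot: [[1.0, -0.005, -0.002], [0.002, 0.005, 1.0], [-0.005, -1.0, 0.005]]
wrist_force: [-0.9, 0.7, 0.2]
gripper_width: 0.0496
5.7 [ 0.4459 -0.3423  0.0524] F [-0.9078  0.7171  0.2417] w 0.0496 jawx [ 1.      0.0017 -0.0045] y [-0.0045  0.005  -1.    ] j6 [-44.3587  11.0027  -6.7177  72.6652   0.0244  45.5452]
```

View pics/s4.png

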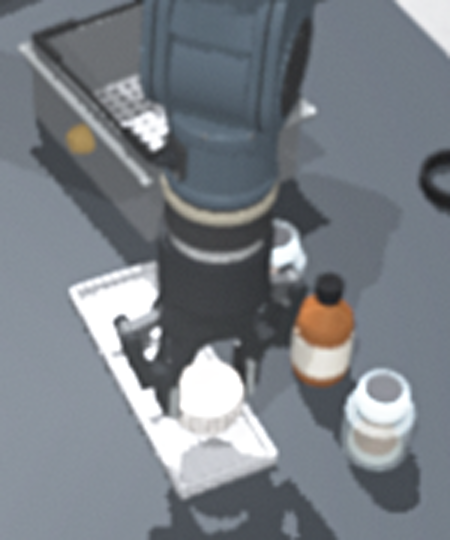

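View pics/t4.png

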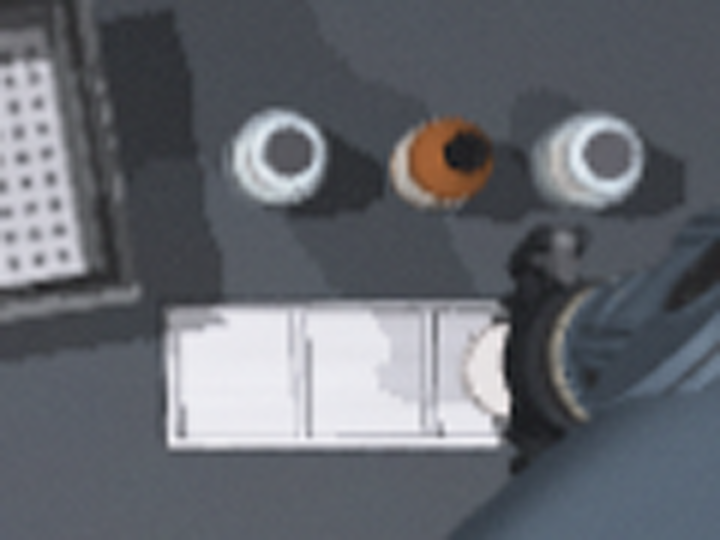

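```bash
python3 -m crank '[[0,0,-0.03,0,0,0],[0,0,-0.06,0,0,0],[0,0,-0.09,0,0,0],[0,0,-0.11,0,0,0],[0,0,-0.11,0,0,0],[0,0,-0.11,0,0,0],[0,0,-0.11,0,0,0]]' -1 50; python3 -m crank '[[0,0,0,0,0,0],[0,0,0,0,0,0],[0,0,0,0,0,0],[0,0,0,0,0,0],[0,0,0,0,0,0],[0,0,0,0,0,0]]' 1 60;  python3 -m crank '[[0,0,0.1,0,0,0],[0,0,0.2,0,0,0],[0,0,0.3,0,0,0],[0,0,0.4,0,0,0],[0,0,0.4,0,0,0],[0,0.3,0.4,0,0,0],[0,0.6,0.4,0,0,0],[0,0.6,0.4,0,0,0],[0,0.6,0.4,0,0,0],[0,0.6,0.4,0,0,0]]' 1 60; python3 - <<'E'
from h import *
st(); im=arm.capture("side"); crop(im,200,190,350,370,3,"pics/s5.png")
im=arm.capture("top"); crop(im,290,170,410,260,6,"pics/t5.png")
E
```

```text
time: 6.38
tcp_pos: [0.447, -0.3451, 0.0221]
tcp_rot: [[1.0, -0.0, 0.0], [-0.0, 0.0, 1.0], [-0.0, -1.0, 0.0]]
wrist_force: [0.1, -0.0, -0.4]
gripper_width: 0.0495
time: 6.88
tcp_pos: [0.4471, -0.3452, 0.0222]
tcp_rot: [[1.0, 0.0, -0.0], [0.0, -0.0, 1.0], [0.0, -1.0, -0.0]]
wrist_force: [0.0, -0.2, 0.4]
gripper_width: 0.0854
time: 7.72
tcp_pos: [0.4463, -0.1604, 0.142]
tcp_rot: [[1.0, -0.001, -0.004], [0.004, 0.003, 1.0], [-0.001, -1.0, 0.003]]
wrist_force: [-0.0, -0.7, -0.4]
gripper_width: 0.0854
7.72 [ 0.4463 -0.1604  0.142 ] F [-0.0481 -0.7468 -0.3989] w 0.0854 jawx [ 1.      0.0038 -0.0005] y [-0.0005  0.003  -1.    ] j6 [-27.9689  -4.7148 -12.7499  82.072    0.1363  61.8106]
```

View pics/t5.png

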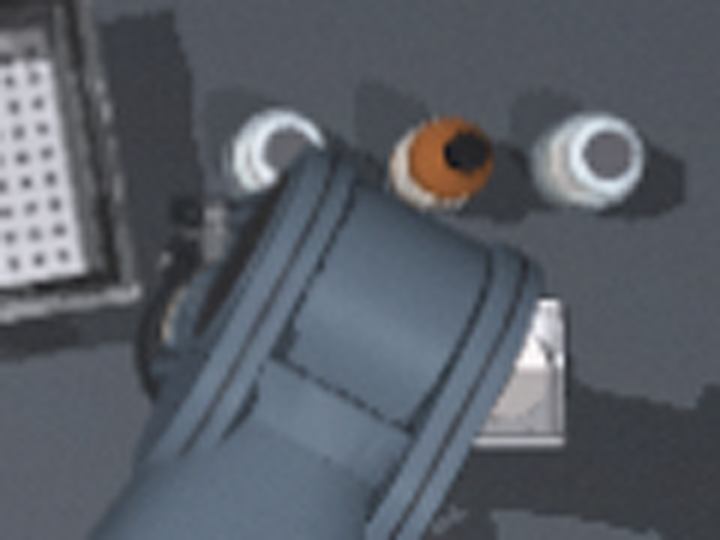

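View pics/s5.png

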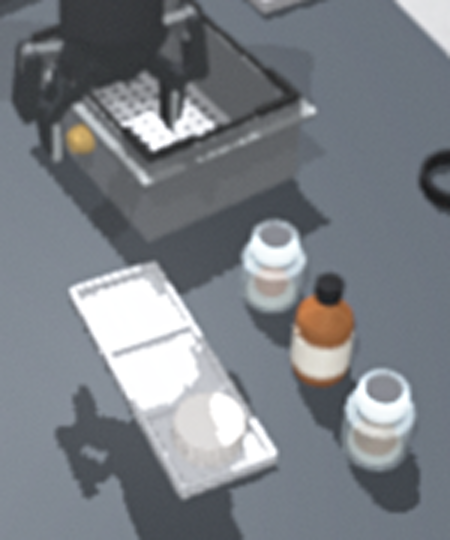

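```bash
python3 - <<'E'
from h import *
print(w((290+286/6-.4,170+152/6-.4),.062), w((290+605/6-.4,170+152/6-.4),.062))
s=np.radians(9.8); ex=np.array([np.cos(s),np.sin(s)]); ey=np.array([-np.sin(s),np.cos(s)]); c=np.array([.547,-.0253])
for k in(-.058,0,.058): print(k,c+k*ey)
# box floor check: project expected inner floor corners & rim
for z,a,b in((.008,.07,.092),(.088,.078,.1),(.088,.07,.092)):
  print(z,[np.round((p([*(c+sx*a*ex+sy*b*ey),z])-[225,155]+.5)*8) for sx,sy in((1,1),(1,-1),(-1,-1),(-1,1))])
E
```

```text
[ 0.55871605 -0.22487268  0.062     ] [ 0.56211004 -0.39190101  0.062     ]
-0.058 [ 0.55687215 -0.08245366]
0 [ 0.547  -0.0253]
0.058 [0.53712785 0.03185366]
0.008 [array([138., 222.]), array([583., 155.]), array([639., 493.]), array([188., 561.])]
0.088 [array([106., 176.]), array([618.,  99.]), array([684., 498.]), array([165., 576.])]
0.088 [array([129., 193.]), array([601., 122.]), array([660., 480.]), array([183., 553.])]
```

```bash
python3 -m crank '[[0.373,-0.2,0,0,0,0],[0.373,-0.2,0,0,0,0],[0.373,-0.2,0,0,0,0],[0.373,-0.2,0,0,0,0],[0.373,-0.2,0,0,0,0],[0.373,-0.2,-0.08,0,0,0],[0.373,-0.2,-0.16,0,0,0],[0.373,-0.2,-0.24,0,0,0],[0.373,-0.2,-0.32,0,0,0],[0.373,-0.2,-0.38,0,0,0],[0.373,-0.2,-0.38,0,0,0],[0.373,-0.2,-0.38,0,0,0],[0.373,-0.2,-0.38,0,0,0]]' 1 60; python3 -m crank '[[0,0,0,0,0,0],[0,0,0,0,0,0],[0,0,0,0,0,0],[0,0,0,0,0,0],[0,0,0,0,0,0],[0,0,0,0,0,0],[0,0,0,0,0,0],[0,0,0,0,0,0]]' -1 60;python3 - <<'E'
from h import *
st(); im=arm.capture("side"); crop(im,220,190,370,350,4,"pics/s6.png")
E
```

```text
time: 8.9
tcp_pos: [0.5594, -0.226, 0.0301]
tcp_rot: [[1.0, 0.002, 0.001], [-0.001, -0.001, 1.0], [0.002, -1.0, -0.001]]
wrist_force: [0.5, -0.2, 1.3]
gripper_width: 0.0854
time: 9.57
tcp_pos: [0.5604, -0.2259, 0.0303]
tcp_rot: [[1.0, 0.003, -0.0], [0.0, -0.002, 1.0], [0.003, -1.0, -0.002]]
wrist_force: [-0.6, 0.3, 5.3]
gripper_width: 0.0479
9.57 [ 0.5604 -0.2259  0.0303] F [-0.5891  0.2561  5.3486] w 0.0479 jawx [1.     0.0002 0.0031] y [ 0.0031 -0.002  -1.    ] j6 [-28.3069  17.285   -1.818   70.6841  -0.0178  61.6832]
```

View pics/s6.png

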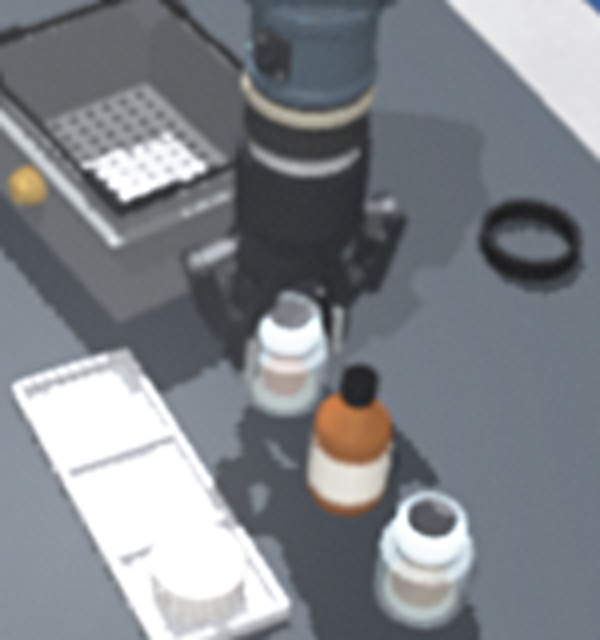

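```bash
python3 -m crank '[[0,0,0.05,0,0,0],[0,0,0.1,0,0,0],[0,0,0.2,0,0,0],[0,0,0.3,0,0,0],[0,0,0.4,0,0,0.05],[0,0,0.45,0,0,0.109],[0,0,0.45,0,0,0.109],[0,0,0.45,0,0,0.109]]' -1 60;python3 - <<'E'
from h import *
st(); im=arm.capture("side"); crop(im,220,150,370,310,4,"pics/s7.png")
E
```

```text
time: 10.28
tcp_pos: [0.5595, -0.2254, 0.1636]
tcp_rot: [[0.986, 0.001, -0.168], [0.168, -0.001, 0.986], [0.001, -1.0, -0.001]]
wrist_force: [1.2, 0.1, -2.2]
gripper_width: 0.048
10.28 [ 0.5595 -0.2254  0.1636] F [ 1.2124  0.0723 -2.2104] w 0.048 jawx [0.9857 0.1682 0.0013] y [ 0.0015 -0.0008 -1.    ] j6 [-28.3079  14.1035   9.7078  85.5078   0.0009  52.0078]
```

View pics/s7.png

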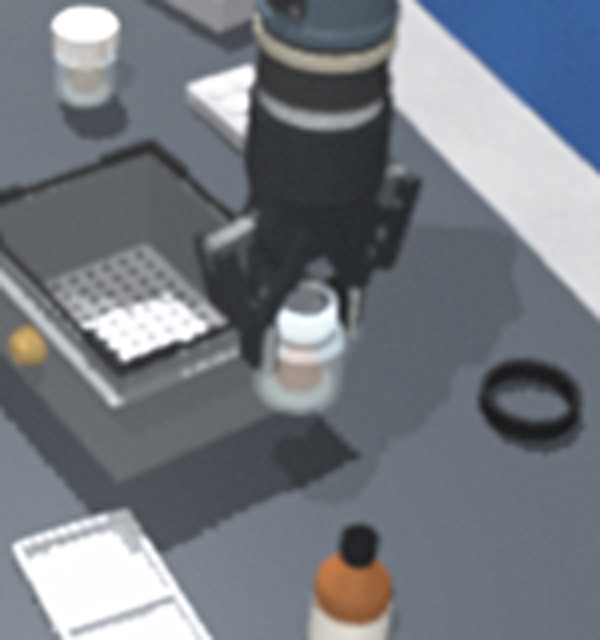

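```bash
python3 -m crank '[[-0.04,0.667,0,0,0,0],[-0.04,0.667,0,0,0,0],[-0.04,0.667,0,0,0,0],[-0.04,0.667,0,0,0,0],[-0.04,0.667,0,0,0,0],[-0.04,0.667,0,0,0,0],[-0.04,0.667,0,0,0,0],[-0.04,0.667,0,0,0,0],[-0.04,0.667,0,0,0,0],[-0.04,0.667,-0.06,0,0,0],[-0.04,0.667,-0.06,0,0,0],[-0.04,0.667,-0.06,0,0,0]]' -1 60;python3 - <<'E'
from h import *
st(); im=arm.capture("side"); crop(im,180,130,330,290,4,"pics/s8.png")
E
```

```text
time: 11.33
tcp_pos: [0.5458, -0.0261, 0.1435]
tcp_rot: [[0.986, -0.004, -0.168], [0.168, 0.0, 0.986], [-0.004, -1.0, 0.001]]
wrist_force: [0.3, -0.8, -1.9]
gripper_width: 0.0478
11.33 [ 0.5458 -0.0261  0.1435] F [ 0.2627 -0.7932 -1.8713] w 0.0478 jawx [ 0.9858  0.1681 -0.0037] y [-0.0038  0.0005 -1.    ] j6 [-9.7702  6.1468 -1.6213 82.4529 -0.0099 70.5525]
```

View pics/s8.png

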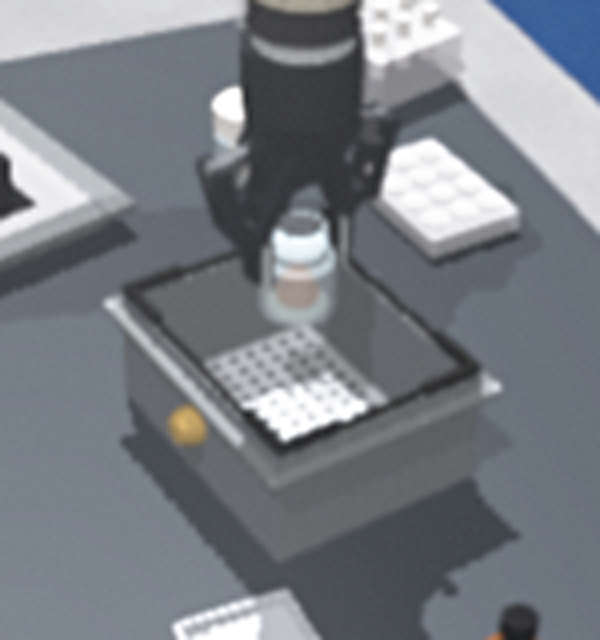

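```bash
python3 -m crank '[[0,0,-0.08,0,0,0],[0,0,-0.16,0,0,0],[0,0,-0.24,0,0,0],[0,0,-0.3,0,0,0],[0,0,-0.33,0,0,0],[0,0,-0.355,0,0,0],[0,0,-0.355,0,0,0],[0,0,-0.355,0,0,0],[0,0,-0.355,0,0,0]]' -1 60;python3 -m crank '[[0,0,-0.003,0,0,0],[0,0,-0.003,0,0,0],[0,0,-0.003,0,0,0],[0,0,-0.003,0,0,0],[0,0,-0.003,0,0,0]]' 0.6 60;python3 -m crank '[[0,0,0.08,0,0,0],[0,0,0.16,0,0,0],[0,0,0.24,0,0,0],[0,0,0.32,0,0,0],[0,0,0.4,0,0,0],[0,0,0.45,0,0,0],[0,0,0.45,0,0,0]]' 1 60; python3 - <<'E'
from h import *
st(); im=arm.capture("side"); crop(im,180,130,330,290,4,"pics/s9.png")
E
```

```text
time: 12.13
tcp_pos: [0.5482, -0.0254, 0.04]
tcp_rot: [[0.985, 0.003, -0.17], [0.17, -0.0, 0.985], [0.003, -1.0, -0.001]]
wrist_force: [-0.2, 0.0, -1.1]
gripper_width: 0.0475
time: 12.55
tcp_pos: [0.5472, -0.0251, 0.038]
tcp_rot: [[0.985, 0.001, -0.17], [0.17, -0.0, 0.985], [0.001, -1.0, -0.0]]
wrist_force: [-0.0, 0.5, -0.7]
gripper_width: 0.0683
time: 13.13
tcp_pos: [0.5496, -0.0254, 0.1776]
tcp_rot: [[0.985, 0.008, -0.17], [0.17, -0.001, 0.985], [0.008, -1.0, -0.003]]
wrist_force: [1.4, -0.8, 0.9]
gripper_width: 0.0855
13.13 [ 0.5496 -0.0254  0.1776] F [ 1.3911 -0.7876  0.9384] w 0.0855 jawx [0.9853 0.1705 0.008 ] y [ 0.0084 -0.0014 -1.    ] j6 [-9.6347  5.6505  1.7257 85.5861 -0.0008 70.5496]
```

View pics/s9.png

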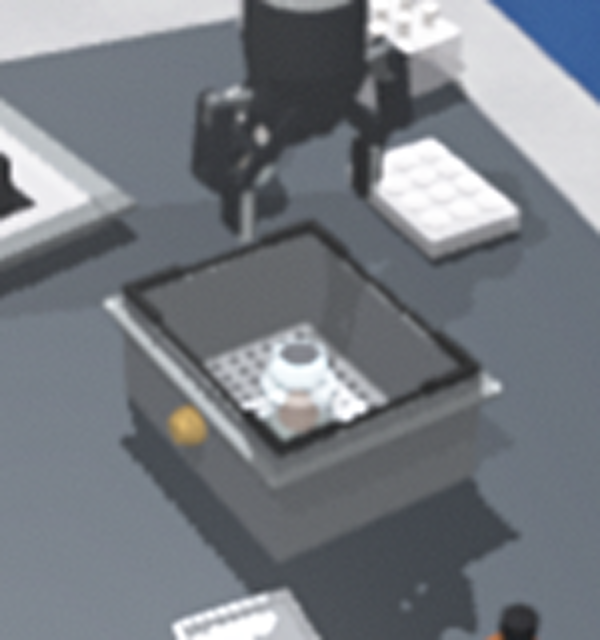

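```bash
python3 - <<'E'
from h import *
im=arm.capture("top"); crop(im,110,120,410,270,2.6,"pics/t10.png"); crop(im,115,140,215,240,6,"pics/t10l.png"); crop(im,310,160,410,250,6,"pics/t10r.png")
print(arm.search_frame("jar1","top"),arm.search_frame("cap1","top"))
E
```

```text
[{'centre': [388.9, 195.5], 'confidence': 0.78}] [{'centre': [368.3, 234.0], 'confidence': 0.66}]
```

View pics/t10.png

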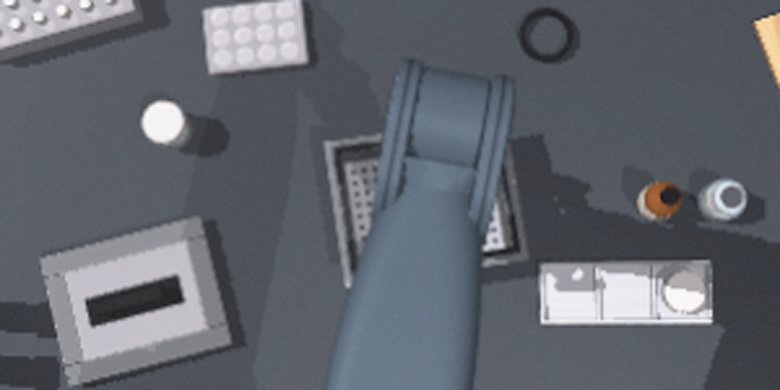

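View pics/t10r.png

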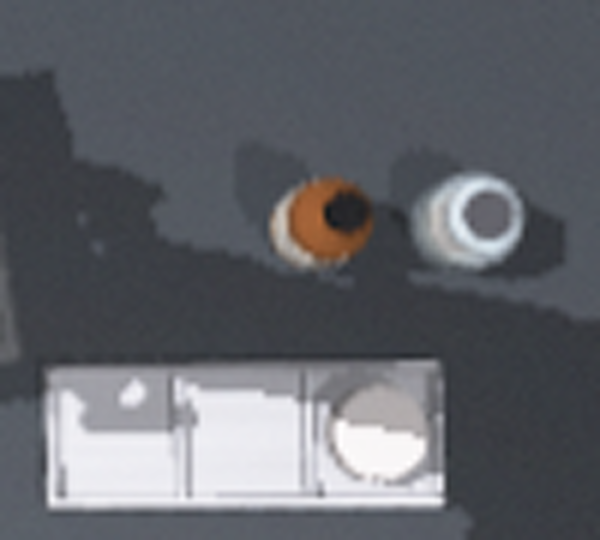

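```bash
python3 -m crank '[[0.02,-0.9,0,0,0,0],[0.02,-0.9,0,0,0,0],[0.02,-0.9,0,0,0,0],[0.02,-0.9,0,0,0,0],[0.02,-0.9,0,0,0,0],[0.02,-0.9,0,0,0,0],[0.02,-0.9,0,0,0,0],[0.02,-0.9,0,0,0,0]]' 1 60; python3 -m crank '[[0.03,-0.322,0,0,0,0],[0.03,-0.322,0,0,0,0],[0.03,-0.322,0,0,0,0],[0.03,-0.322,0,0,0,0],[0.03,-0.322,-0.1,0,0,0],[0.03,-0.322,-0.2,0,0,0],[0.03,-0.322,-0.3,0,0,0],[0.03,-0.322,-0.4,0,0,0],[0.03,-0.322,-0.485,0,0,0],[0.03,-0.322,-0.485,0,0,0],[0.03,-0.322,-0.485,0,0,0],[0.03,-0.322,-0.485,0,0,0]]' 1 60;python3 - <<'E'
from h import *
st(); im=arm.capture("side"); crop(im,250,230,400,384,4,"pics/s11.png")
E
```

```text
time: 14.0
tcp_pos: [0.5512, -0.2996, 0.1693]
tcp_rot: [[0.986, -0.004, -0.165], [0.165, 0.0, 0.986], [-0.004, -1.0, 0.001]]
wrist_force: [-0.9, 0.6, -0.8]
gripper_width: 0.0853
time: 15.0
tcp_pos: [0.5626, -0.3909, 0.0284]
tcp_rot: [[0.985, 0.001, -0.171], [0.171, -0.0, 0.985], [0.001, -1.0, -0.0]]
wrist_force: [0.3, -0.4, 1.1]
gripper_width: 0.0858
15.0 [ 0.5626 -0.3909  0.0284] F [ 0.2736 -0.4333  1.0857] w 0.0858 jawx [0.9852 0.1715 0.0007] y [ 0.0008 -0.0003 -1.    ] j6 [-40.4044  29.2899  13.7312  74.3979   0.0166  39.7228]
```

View pics/s11.png

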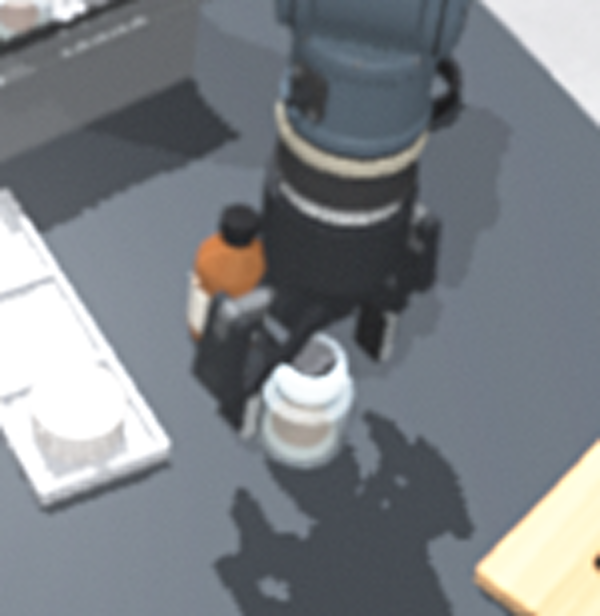

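```bash
python3 -m crank '[[0,0,0,0,0,0],[0,0,0,0,0,0],[0,0,0,0,0,0],[0,0,0,0,0,0],[0,0,0,0,0,0],[0,0,0,0,0,0],[0,0,0,0,0,0],[0,0,0,0,0,0],[0,0,0.05,0,0,0],[0,0,0.1,0,0,0],[0,0,0.2,0,0,0],[0,0,0.3,0,0,0],[0,0,0.4,0,0,0],[0,0,0.47,0,0,0],[0,0,0.47,0,0,0],[0,0,0.47,0,0,0]]' -1 60;python3 - <<'E'
from h import *
st(); im=arm.capture("side"); crop(im,250,200,400,360,4,"pics/s12.png")
E
```

```text
time: 16.38
tcp_pos: [0.5627, -0.3924, 0.1697]
tcp_rot: [[0.985, 0.003, -0.17], [0.17, -0.002, 0.985], [0.002, -1.0, -0.003]]
wrist_force: [0.5, 1.2, -1.9]
gripper_width: 0.0478
16.38 [ 0.5627 -0.3924  0.1697] F [ 0.5108  1.2361 -1.9293] w 0.0478 jawx [0.9854 0.1703 0.0022] y [ 0.0026 -0.0021 -1.    ] j6 [-40.4837  27.1837  27.0259  89.6521   0.0047  39.7107]
```

View pics/s12.png

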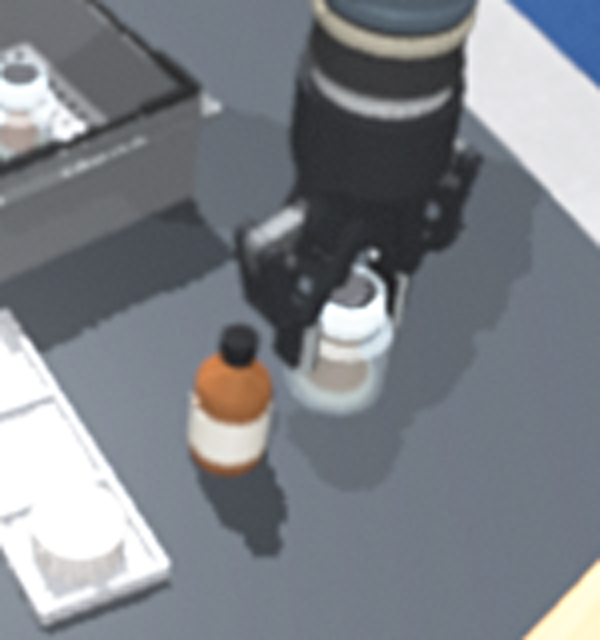

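```bash
python3 -m crank '[[-0.13,0,0,0,0,0],[-0.233,0,0,0,0,0],[-0.233,0.05,0,0,0,0],[-0.233,0.2,0,0,0,0],[-0.233,0.35,0,0,0,0],[-0.233,0.5,0,0,0,0],[-0.15,0.64,0,0,0,0],[-0.05,0.75,0,0,0,0],[-0.017,0.88,0,0,0,0],[-0.017,0.98,0,0,0,0],[-0.017,0.98,0,0,0,0],[-0.017,0.98,0,0,0,0]]' -1 60;python3 - <<'E'
from h import *
st(); im=arm.capture("side"); crop(im,180,130,330,290,4,"pics/s13.png")
E
```

```text
time: 17.43
tcp_pos: [0.5555, -0.0944, 0.165]
tcp_rot: [[0.984, -0.006, -0.175], [0.175, 0.002, 0.984], [-0.005, -1.0, 0.003]]
wrist_force: [-0.2, -0.2, -1.4]
gripper_width: 0.0478
17.43 [ 0.5555 -0.0944  0.165 ] F [-0.2399 -0.1543 -1.3592] w 0.0478 jawx [ 0.9845  0.1754 -0.0051] y [-0.0055  0.0018 -1.    ] j6 [-16.4668   8.585    3.5132  85.2607   0.0106  63.4327]
```

View pics/s13.png

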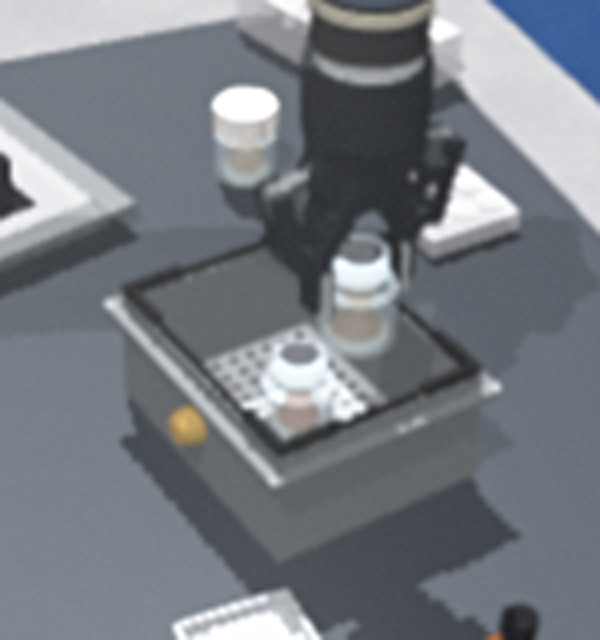

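```bash
python3 -m crank '[[0,0.052,0,0,0,0],[0,0.052,0,0,0,0],[0,0.052,-0.08,0,0,0],[0,0.052,-0.16,0,0,0],[0,0.052,-0.24,0,0,0],[0,0.052,-0.32,0,0,0],[0,0.052,-0.38,0,0,0],[0,0.052,-0.41,0,0,0],[0,0.052,-0.433,0,0,0],[0,0.052,-0.433,0,0,0],[0,0.052,-0.433,0,0,0]]' -1 60;python3 -m crank '[[0,0,-0.003,0,0,0],[0,0,-0.003,0,0,0],[0,0,-0.003,0,0,0],[0,0,-0.003,0,0,0],[0,0,-0.003,0,0,0]]' 0.6 60;python3 -m crank '[[0,0,0.08,0,0,0],[0,0,0.16,0,0,0],[0,0,0.24,0,0,0],[0,0,0.32,0,0,0],[0,0,0.4,0,0,0],[0,0,0.45,0,0,0],[0,0,0.45,0,0,0]]' 1 60; python3 - <<'E'
from h import *
st(); im=arm.capture("side"); crop(im,180,130,330,290,4,"pics/s14.png")
im=arm.capture("top"); crop(im,110,120,410,270,2.6,"pics/t14.png")
E
```

```text
time: 18.4
tcp_pos: [0.5574, -0.0833, 0.0391]
tcp_rot: [[0.986, 0.001, -0.169], [0.169, -0.001, 0.986], [0.001, -1.0, -0.001]]
wrist_force: [0.7, -0.4, -2.8]
gripper_width: 0.0477
time: 18.82
tcp_pos: [0.5572, -0.0821, 0.0377]
tcp_rot: [[0.985, 0.001, -0.171], [0.171, -0.0, 0.985], [0.001, -1.0, -0.0]]
wrist_force: [-0.2, -0.5, -0.2]
gripper_width: 0.0681
time: 19.4
tcp_pos: [0.5595, -0.0826, 0.1774]
tcp_rot: [[0.985, 0.008, -0.171], [0.171, -0.002, 0.985], [0.008, -1.0, -0.004]]
wrist_force: [0.2, 0.8, 0.9]
gripper_width: 0.0856
19.4 [ 0.5595 -0.0826  0.1774] F [0.2128 0.8155 0.9241] w 0.0856 jawx [0.9853 0.1707 0.0079] y [ 0.0084 -0.0023 -1.    ] j6 [-15.1941   7.9335   4.1986  85.766   -0.0019  64.9784]
```

View pics/s14.png

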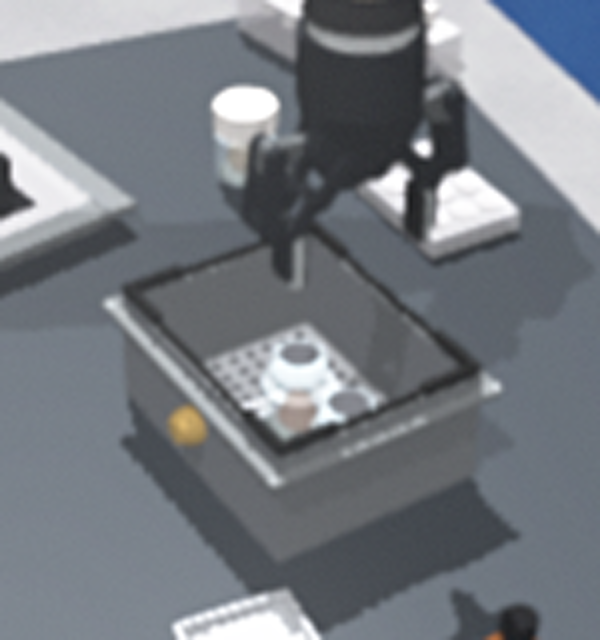

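View pics/t14.png

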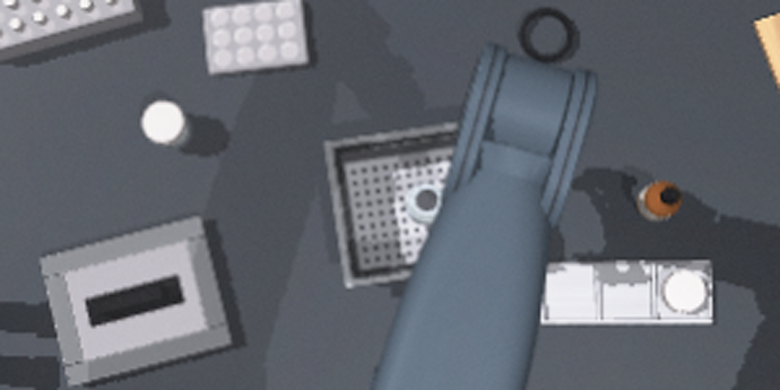

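```bash
python3 -m crank '[[0.1,0.97,0,0,0,0],[0.1,0.97,0,0,0,0],[0.1,0.97,0,0,0,0],[0.1,0.97,0,0,0,0],[0.1,0.97,0,0,0,0],[0.1,0.97,0,0,0,0],[0.1,0.97,0,0,0,0],[0.1,0.97,0,0,0,0]]' 1 50; python3 -m crank '[[0.172,0.292,0,0,0,0],[0.172,0.292,0,0,0,0],[0.172,0.292,0,0,0,0],[0.172,0.292,-0.1,0,0,0],[0.172,0.292,-0.2,0,0,0],[0.172,0.292,-0.3,0,0,0],[0.172,0.292,-0.397,0,0,0],[0.172,0.292,-0.397,0,0,0],[0.172,0.292,-0.397,0,0,0],[0.172,0.292,-0.397,0,0,0]]' 1 50;python3 - <<'E'
from h import *
st(); im=arm.capture("side"); crop(im,170,90,320,250,4,"pics/s15.png")
E
```

```text
time: 20.17
tcp_pos: [0.5851, 0.2162, 0.1689]
tcp_rot: [[0.984, -0.004, -0.178], [0.178, 0.003, 0.984], [-0.004, -1.0, 0.004]]
wrist_force: [0.1, -1.0, 0.9]
gripper_width: 0.0854
time: 21.0
tcp_pos: [0.6385, 0.2964, 0.0536]
tcp_rot: [[0.985, -0.0, -0.17], [0.17, -0.0, 0.985], [-0.0, -1.0, -0.0]]
wrist_force: [0.6, -0.0, 1.2]
gripper_width: 0.0852
21.0 [0.6385 0.2964 0.0536] F [ 0.6288 -0.0187  1.174 ] w 0.0852 jawx [ 0.9854  0.1704 -0.0003] y [-0.0002 -0.0001 -1.    ] j6 [19.4457 31.5051 19.746  78.2557  0.0001 99.6371]
```

View pics/s15.png

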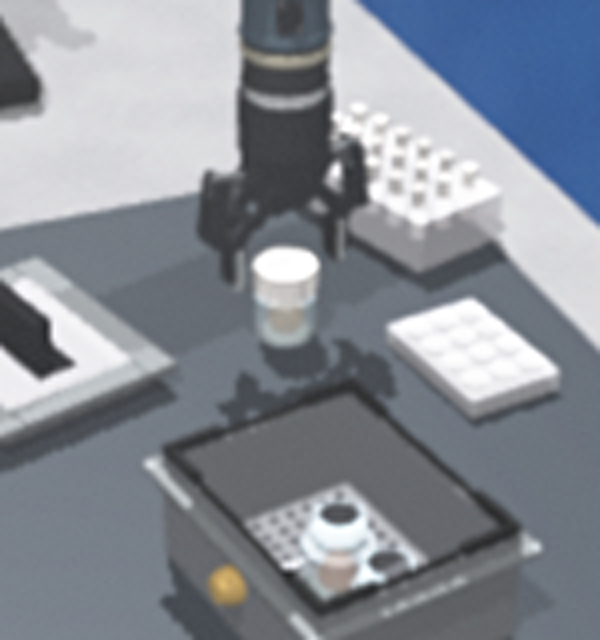

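```bash
python3 -m crank '[[0,0,0.01,0,0,0],[0,0,0.01,0,0,0],[0,0,0.01,0,0,0],[0,0,0.01,0,0,0],[0,0,0.01,0,0,0],[0,0,0.01,0,0,0],[0,0,0.01,0,0,0],[0,0,0.01,0,0,0],[0,0,0.03,0,0,0],[0,0,0.06,0,0,0],[0,0,0.1,0,0,0],[0,0,0.15,0,0,0],[0,0,0.2,0,0,0],[0,0,0.25,0,0,0],[0,0,0.35,0,0,0],[0,0,0.4,0,0,0],[0,0,0.4,0,0,0]]' -1 50; python3 - <<'E'
from h import *
st(); im=arm.capture("side"); crop(im,170,80,320,240,4,"pics/s16.png")
E
```

```text
time: 22.47
tcp_pos: [0.6409, 0.2974, 0.1802]
tcp_rot: [[0.985, 0.009, -0.17], [0.17, 0.003, 0.985], [0.01, -1.0, 0.002]]
wrist_force: [1.0, 0.3, 0.2]
gripper_width: 0.0479
22.47 [0.6409 0.2974 0.1802] F [0.9502 0.3079 0.1561] w 0.0479 jawx [0.9853 0.1704 0.0099] y [ 0.0095  0.0033 -0.9999] j6 [19.4616 30.3994 32.6217 91.646  -0.0014 99.6486]
```

View pics/s16.png

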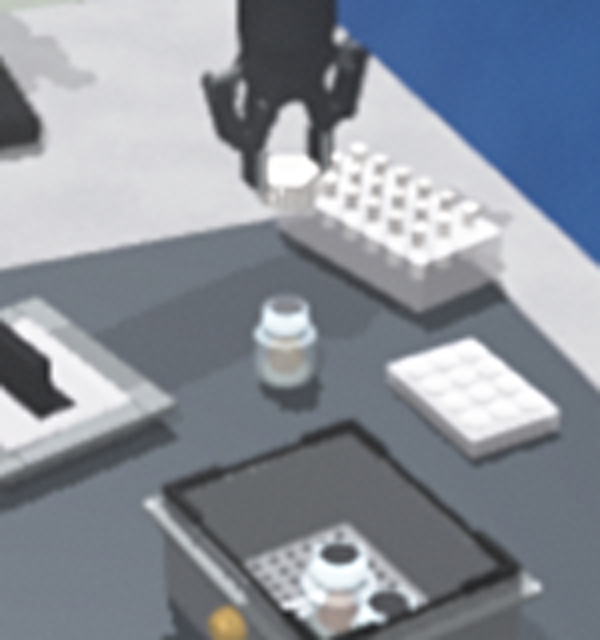

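```bash
python3 -m crank '[[-0.65,-0.5,0,0,0,0],[-0.65,-0.5,0,0,0,0],[-0.65,-0.5,0,0,0,0],[-0.65,-0.5,0,0,0,0],[-0.65,-0.5,0,0,0,0],[-0.65,-0.5,0,0,0,0],[-0.65,-0.98,0,0,0,0],[-0.65,-0.98,0,0,0,0],[-0.65,-0.98,0,0,0,0],[-0.65,-0.98,0,0,0,0],[-0.65,-0.98,0,0,0,0]]' -1 50; python3 -m crank '[[0,-0.698,0,0,0,-0.08],[0,-0.698,0,0,0,-0.08],[0,-0.698,0,0,0,-0.08],[0,-0.698,0,0,0,-0.08],[0,-0.698,0,0,0,-0.08],[0,-0.698,0,0,0,-0.08],[0,-0.698,-0.1,0,0,-0.08],[0,-0.698,-0.2,0,0,-0.08],[0,-0.698,-0.3,0,0,-0.08],[0,-0.698,-0.4,0,0,-0.08],[0,-0.698,-0.4,0,0,-0.08],[0,-0.698,-0.4,0,0,-0.08]]' -1 50; python3 - <<'E'
from h import *
st(); im=arm.capture("side"); crop(im,190,190,350,370,3.3,"pics/s17.png")
im=arm.capture("top"); crop(im,290,170,410,260,6,"pics/t17.png")
E
```

```text
time: 23.43
tcp_pos: [0.4423, -0.0009, 0.1716]
tcp_rot: [[0.986, -0.003, -0.165], [0.165, -0.001, 0.986], [-0.003, -1.0, -0.001]]
wrist_force: [0.8, 1.1, 0.2]
gripper_width: 0.048
time: 24.43
tcp_pos: [0.4411, -0.2044, 0.0505]
tcp_rot: [[0.999, -0.006, -0.046], [0.046, 0.004, 0.999], [-0.006, -1.0, 0.005]]
wrist_force: [0.1, 0.2, 1.2]
gripper_width: 0.048
24.43 [ 0.4411 -0.2044  0.0505] F [0.1249 0.2142 1.241 ] w 0.048 jawx [ 0.9989  0.0465 -0.0059] y [-0.0061  0.0043 -1.    ] j6 [-32.778    0.0523 -18.7403  71.634    0.019   54.5589]
```

View pics/s17.png

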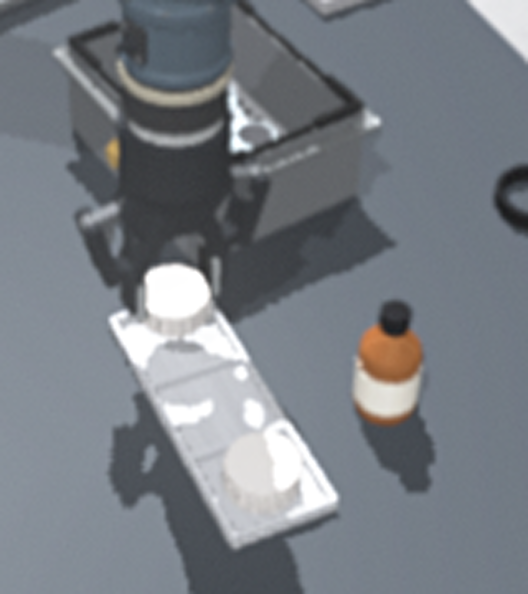

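View pics/t17.png

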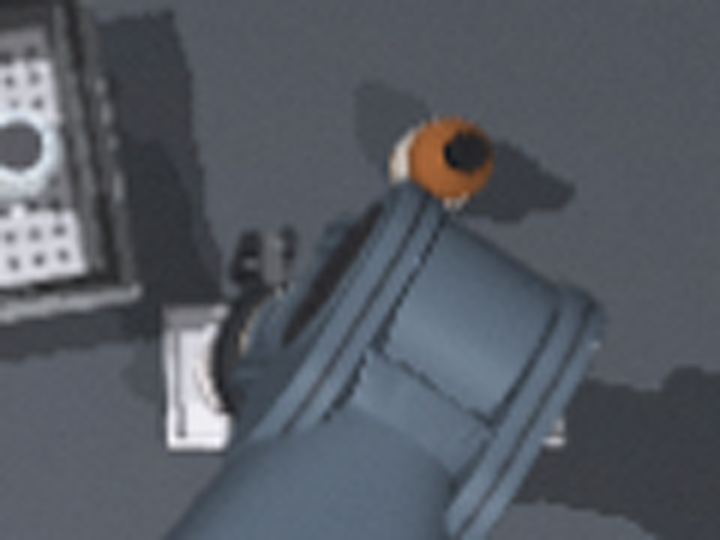

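```bash
python3 -m crank '[[0,0,-0.03,0,0,0],[0,0,-0.06,0,0,0],[0,0,-0.09,0,0,0],[0,0,-0.11,0,0,0],[0,0,-0.11,0,0,0],[0,0,-0.11,0,0,0],[0,0,-0.11,0,0,0]]' -1 50; python3 -m crank '[[0,0,0,0,0,0],[0,0,0,0,0,0],[0,0,0,0,0,0],[0,0,0,0,0,0],[0,0,0,0,0,0],[0,0,0,0,0,0]]' 1 60;  python3 -m crank '[[0,0,0.1,0,0,0],[0,0,0.2,0,0,0],[0,0,0.3,0,0,0],[0,0,0.4,0,0,0],[0,0,0.5,0,0,0],[0,0.3,0.5,0,0,0.08],[0,0.6,0.5,0,0,0.08],[0,0.85,0.5,0,0,0.08],[0,0.85,0.5,0,0,0.08],[0,0.85,0.5,0,0,0.08]]' 1 60; python3 - <<'E'
from h import *
st(); im=arm.capture("side"); crop(im,190,190,350,370,3.3,"pics/s18.png")
im=arm.capture("top"); crop(im,110,120,410,270,2.6,"pics/t18.png"); crop(im,115,140,215,240,6,"pics/t18l.png")
E
```

```text
time: 25.12
tcp_pos: [0.4436, -0.2068, 0.0205]
tcp_rot: [[0.999, 0.0, -0.046], [0.046, 0.0, 0.999], [0.0, -1.0, 0.0]]
wrist_force: [-1.3, -0.5, 3.3]
gripper_width: 0.0477
time: 25.62
tcp_pos: [0.4434, -0.2068, 0.0202]
tcp_rot: [[0.999, -0.0, -0.046], [0.046, 0.0, 0.999], [-0.0, -1.0, 0.0]]
wrist_force: [0.5, 0.1, -0.3]
gripper_width: 0.0854
time: 26.45
tcp_pos: [0.4433, 0.0031, 0.1706]
tcp_rot: [[0.986, 0.001, -0.169], [0.169, -0.0, 0.986], [0.001, -1.0, -0.0]]
wrist_force: [1.3, 0.6, -0.4]
gripper_width: 0.0855
26.45 [0.4433 0.0031 0.1706] F [ 1.2926  0.6398 -0.3784] w 0.0855 jawx [0.9855 0.1694 0.001 ] y [ 0.001  -0.0001 -1.    ] j6 [ -8.2848  -9.8483 -14.1302  85.6587   0.0027  71.9617]
```

View pics/s18.png

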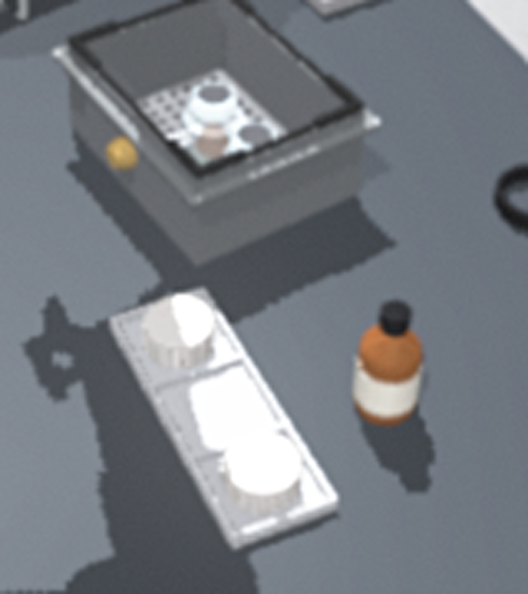

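View pics/t18.png

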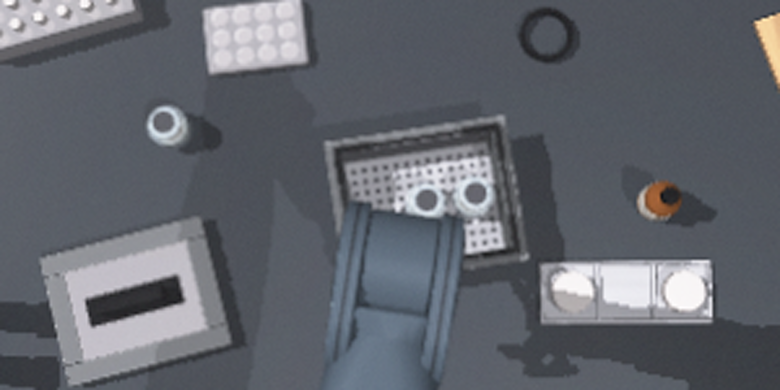

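View pics/t18l.png

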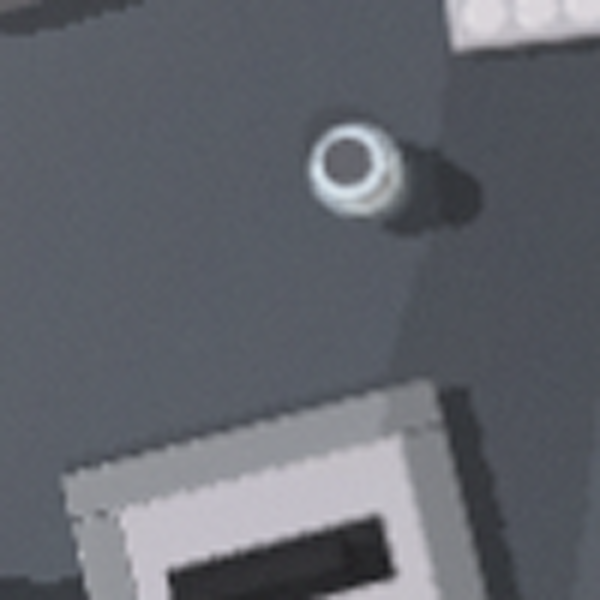

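```bash
python3 - <<'E'
from h import *
print(w((115+347/6-.4,140+162/6-.4),.062))
# box jars in t18 (2.6x)
s=np.radians(9.8)
for q in((427,201),(476,194)):
    X=w((110+q[0]/2.6-.3,120+q[1]/2.6-.3),.070)[:2]-[.547,-.0253]; print(X[0]*np.cos(s)+X[1]*np.sin(s),-X[0]*np.sin(s)+X[1]*np.cos(s))
E
```

```text
[0.63836238 0.29587386 0.062     ]
5.5814342089697015e-05 -0.0014360231124309918
-0.0004138192955875034 -0.06064013177521974
```

```bash
python3 -m crank '[[0.65,0.828,0,0,0,0],[0.65,0.828,0,0,0,0],[0.65,0.828,0,0,0,0],[0.65,0.828,0,0,0,0],[0.65,0.828,0,0,0,0],[0.65,0.828,0,0,0,0],[0.65,0.828,0,0,0,0],[0.65,0.828,0,0,0,0],[0.65,0.828,0,0,0,0],[0.65,0.828,0,0,0,0],[0.65,0.828,-0.1,0,0,0],[0.65,0.828,-0.2,0,0,0],[0.65,0.828,-0.3,0,0,0],[0.65,0.828,-0.4,0,0,0],[0.65,0.828,-0.477,0,0,0],[0.65,0.828,-0.477,0,0,0],[0.65,0.828,-0.477,0,0,0],[0.65,0.828,-0.477,0,0,0]]' 1 60; python3 - <<'E'
from h import *
st(); im=arm.capture("side"); crop(im,170,80,320,240,4,"pics/s19.png")
E
```

```text
time: 28.05
tcp_pos: [0.6394, 0.2491, 0.0296]
tcp_rot: [[0.986, 0.003, -0.169], [0.169, 0.0, 0.986], [0.003, -1.0, 0.0]]
wrist_force: [0.9, 0.3, 0.3]
gripper_width: 0.0851
28.05 [0.6394 0.2491 0.0296] F [0.9434 0.3485 0.2521] w 0.0851 jawx [0.9855 0.1694 0.0027] y [ 0.0026  0.0005 -1.    ] j6 [15.6998 29.3094 13.8977 74.4352 -0.014  95.9454]
```

View pics/s19.png

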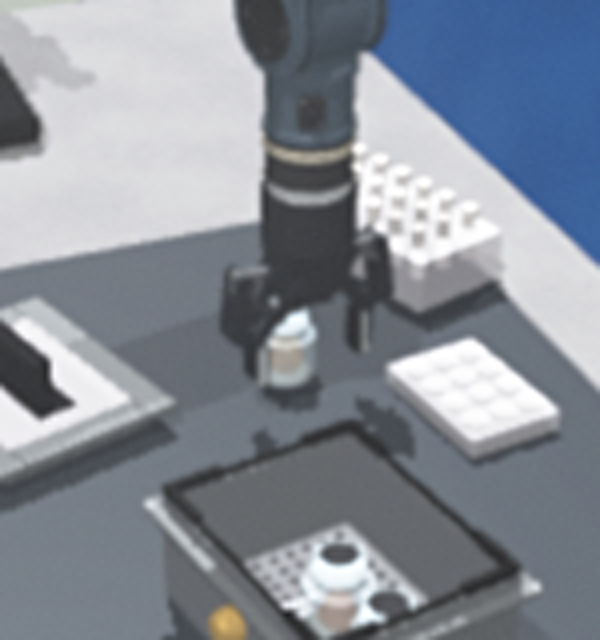

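```bash
python3 -m crank '[[-0.003,0.05,0,0,0,0],[-0.003,0.1,0,0,0,0],[-0.003,0.156,0,0,0,0],[-0.003,0.156,0,0,0,0],[-0.003,0.156,0,0,0,0],[-0.003,0.156,0,0,0,0]]' 1 60; python3 -m crank '[[0,0,0,0,0,0],[0,0,0,0,0,0],[0,0,0,0,0,0],[0,0,0,0,0,0],[0,0,0,0,0,0],[0,0,0,0,0,0],[0,0,0,0,0,0],[0,0,0,0,0,0],[0,0,0.05,0,0,0],[0,0,0.1,0,0,0],[0,0,0.2,0,0,0],[0,0,0.3,0,0,0],[0,0,0.4,0,0,0],[0,0,0.47,0,0,0],[0,0,0.47,0,0,0],[0,0,0.47,0,0,0]]' -1 60;python3 - <<'E'
from h import *
st(); im=arm.capture("side"); crop(im,170,80,320,240,4,"pics/s20.png")
E
```

```text
time: 28.6
tcp_pos: [0.6378, 0.2977, 0.0279]
tcp_rot: [[0.985, 0.001, -0.172], [0.172, 0.0, 0.985], [0.001, -1.0, -0.0]]
wrist_force: [-0.1, 0.2, 0.3]
gripper_width: 0.0857
time: 29.93
tcp_pos: [0.6383, 0.2971, 0.1694]
tcp_rot: [[0.985, 0.003, -0.171], [0.171, 0.001, 0.985], [0.003, -1.0, 0.001]]
wrist_force: [-0.0, 0.3, -0.7]
gripper_width: 0.0479
29.93 [0.6383 0.2971 0.1694] F [-0.0393  0.2525 -0.732 ] w 0.0479 jawx [0.9853 0.1706 0.0027] y [ 0.0025  0.0011 -1.    ] j6 [19.5034 30.3645 31.3554 90.8336  0.0125 99.6813]
```

View pics/s20.png

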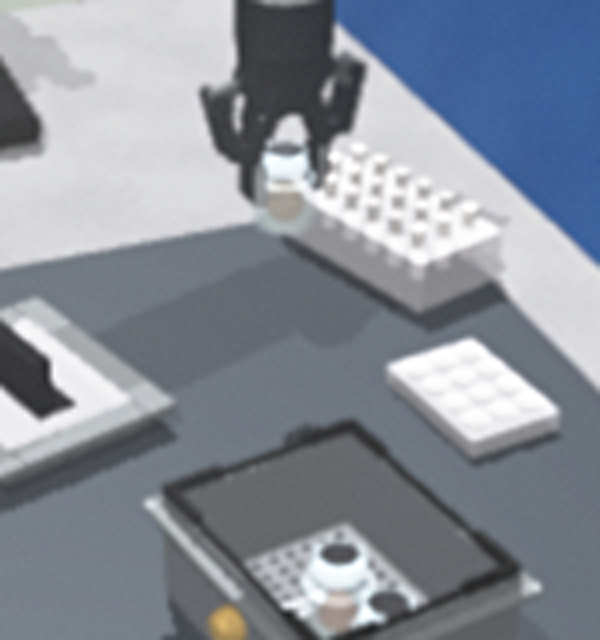

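```bash
python3 -m crank '[[-0.337,-0.877,0,0,0,0],[-0.337,-0.877,0,0,0,0],[-0.337,-0.877,0,0,0,0],[-0.337,-0.877,0,0,0,0],[-0.337,-0.877,0,0,0,0],[-0.337,-0.877,0,0,0,0],[-0.337,-0.877,0,0,0,0],[-0.337,-0.877,0,0,0,0],[-0.337,-0.877,0,0,0,0],[-0.337,-0.877,0,0,0,0],[-0.337,-0.877,0,0,0,0],[-0.337,-0.877,0,0,0,0]]' -1 60;python3 - <<'E'
from h import *
st(); im=arm.capture("side"); crop(im,180,130,330,290,4,"pics/s21.png")
E
```

```text
time: 30.98
tcp_pos: [0.5364, 0.0348, 0.1673]
tcp_rot: [[0.985, -0.001, -0.172], [0.172, 0.0, 0.985], [-0.001, -1.0, 0.001]]
wrist_force: [0.5, 0.5, -0.8]
gripper_width: 0.048
30.98 [0.5364 0.0348 0.1673] F [ 0.5199  0.5089 -0.8309] w 0.048 jawx [ 0.9851  0.1723 -0.0013] y [-0.0014  0.0004 -1.    ] j6 [-3.4492  4.4433 -0.732  84.9057  0.0199 76.6313]
```

View pics/s21.png

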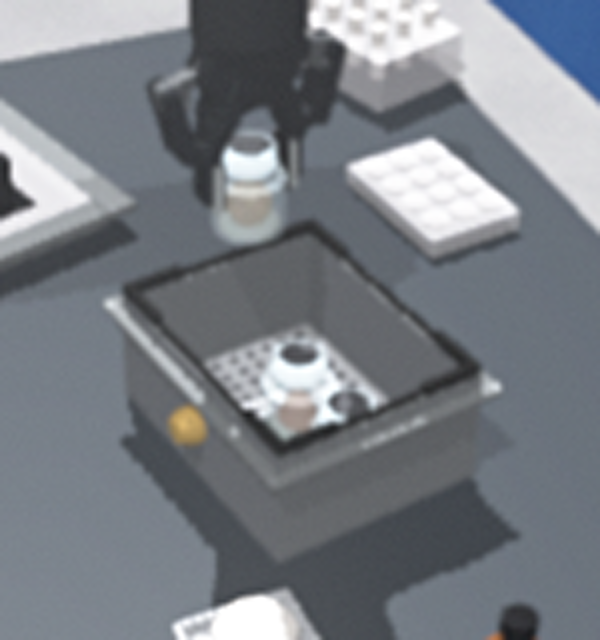

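```bash
python3 -m crank '[[0,0,-0.08,0,0,0],[0,0,-0.16,0,0,0],[0,0,-0.24,0,0,0],[0,0,-0.32,0,0,0],[0,0,-0.38,0,0,0],[0,0,-0.41,0,0,0],[0,0,-0.43,0,0,0],[0,0,-0.43,0,0,0],[0,0,-0.43,0,0,0],[0,0,-0.43,0,0,0]]' -1 60;python3 -m crank '[[0,0,-0.003,0,0,0],[0,0,-0.003,0,0,0],[0,0,-0.003,0,0,0],[0,0,-0.003,0,0,0],[0,0,-0.003,0,0,0]]' 0.6 60;python3 -m crank '[[0,0,0.08,0,0,0],[0,0,0.16,0,0,0],[0,0,0.24,0,0,0],[0,0,0.32,0,0,0],[0,0,0.4,0,0,0],[0,0,0.45,0,0,0],[-0.4,0,0.45,0,0,0],[-0.4,0,0.45,0,0,0],[-0.4,0,0.45,0,0,0],[-0.4,0,0.45,0,0,0],[-0.4,0,0.45,0,0,0],[-0.4,0,0.45,0,0,0]]' 1 60; python3 - <<'E'
from h import *
st(); im=arm.capture("side"); crop(im,150,110,330,290,3.3,"pics/s22.png")
im=arm.capture("top"); crop(im,110,120,410,270,2.6,"pics/t22.png");crop(im,225,155,325,240,7,"pics/t22b.png");crop(im,115,180,215,275,6,"pics/t22l.png")
for n in ("jar1","cap1","lid","lid_handle"):
  for c in("top","side"): print(n,c,[([round(v) for v in d["centre"]],round(d["confidence"],2)) for d in arm.search_frame(n,c)])
E
```

```text
time: 31.87
tcp_pos: [0.5379, 0.0337, 0.0409]
tcp_rot: [[0.985, 0.003, -0.171], [0.171, -0.0, 0.985], [0.003, -1.0, -0.001]]
wrist_force: [0.0, -0.5, -1.2]
gripper_width: 0.0479
time: 32.28
tcp_pos: [0.5368, 0.0335, 0.0388]
tcp_rot: [[0.985, 0.001, -0.17], [0.17, -0.0, 0.985], [0.001, -1.0, -0.0]]
wrist_force: [-0.1, -0.0, 0.6]
gripper_width: 0.0684
time: 33.28
tcp_pos: [0.4171, 0.0335, 0.1738]
tcp_rot: [[0.985, 0.002, -0.17], [0.17, -0.0, 0.985], [0.002, -1.0, -0.001]]
wrist_force: [0.4, 0.1, -0.2]
gripper_width: 0.0855
33.28 [0.4171 0.0335 0.1738] F [ 0.4362  0.077  -0.2121] w 0.0855 jawx [0.9854 0.1703 0.0022] y [ 0.0023 -0.0002 -1.    ] j6 [ -4.6063 -13.7402 -17.0468  86.5633   0.0018  75.588 ]
jar1 top [([253, 198], 0.66), ([273, 195], 0.65), ([290, 194], 0.45)]
jar1 side [([253, 227], 0.86), ([242, 212], 0.77), ([269, 330], 0.46), ([268, 230], 0.45)]
cap1 top [([369, 234], 0.78), ([349, 234], 0.66), ([332, 233], 0.62)]
cap1 side [([246, 292], 0.8), ([270, 331], 0.69), ([243, 213], 0.38)]
lid top [([162, 236], 0.81)]
lid side [([168, 180], 0.98), ([268, 333], 0.73), ([253, 228], 0.34)]
lid_handle top [([161, 233], 0.8), ([278, 188], 0.41)]
lid_handle side [([171, 179], 0.87)]
```

View pics/s22.png

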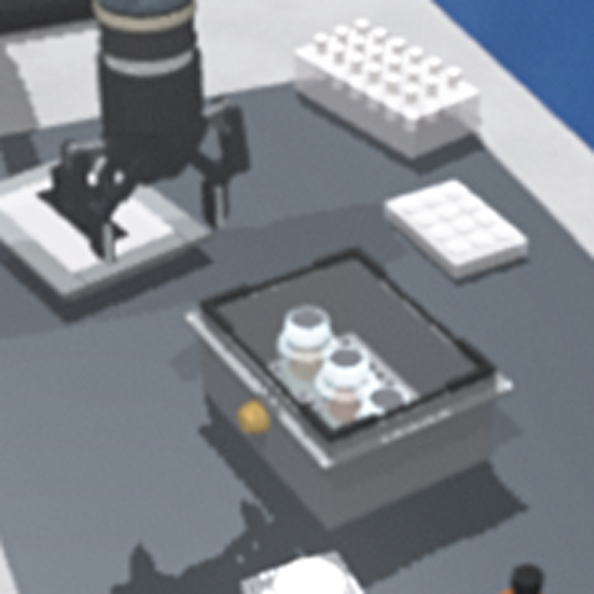

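View pics/t22b.png

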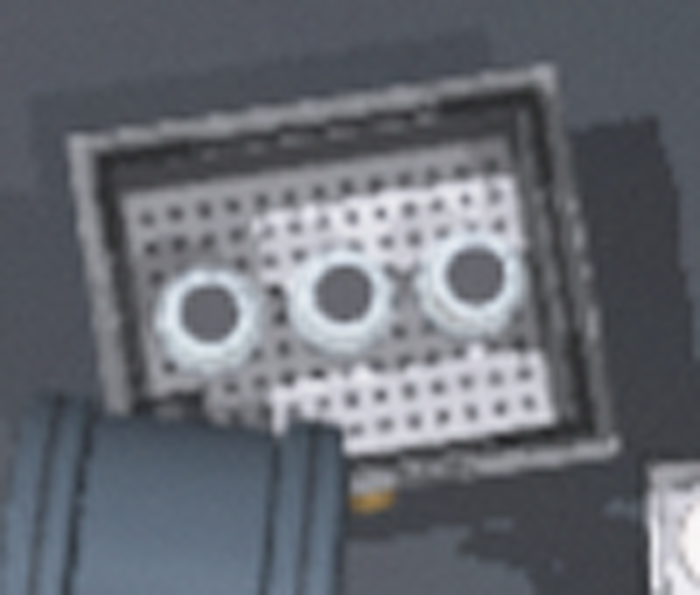

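View pics/t22l.png

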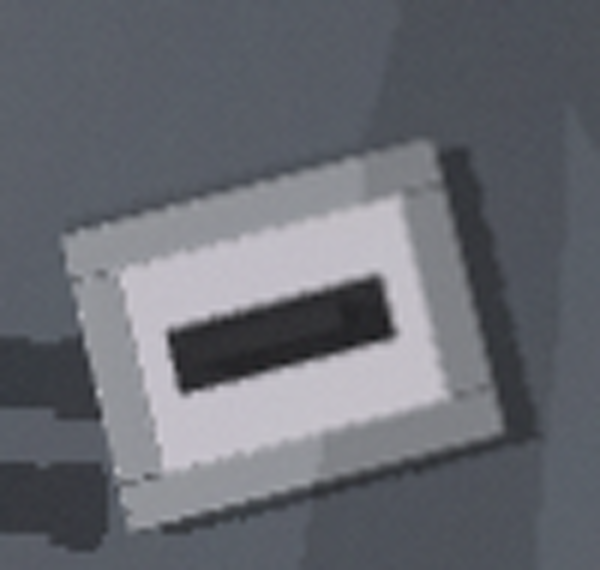

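```bash
python3 -m crank '[[0.016,0.983,0,0,0,0.068],[0.016,0.983,0,0,0,0.068],[0.016,0.983,0,0,0,0.068],[0.016,0.983,0,0,0,0.068],[0.016,0.983,0,0,0,0.068],[0.016,0.983,0,0,0,0.068],[0.016,0.983,0,0,0,0.068],[0.016,0.983,0,0,0,0.068],[0.016,0.983,0,0,0,0.068],[0.016,0.983,0,0,0,0.068],[0.016,0.983,0,0,0,0.068],[0.016,0.983,0,0,0,0.068],[0.016,0.983,-0.1,0,0,0.068],[0.016,0.983,-0.2,0,0,0.068],[0.016,0.983,-0.25,0,0,0.068],[0.016,0.983,-0.25,0,0,0.068],[0.016,0.983,-0.25,0,0,0.068]]' 1 60; python3 - <<'E'
from h import *
st(); im=arm.capture("side"); crop(im,90,90,290,240,4,"pics/s23.png")
im=arm.capture("top"); crop(im,115,180,215,275,6,"pics/t23l.png")
E
```

```text
time: 35.2
tcp_pos: [0.4208, 0.3269, 0.0977]
tcp_rot: [[0.962, -0.002, -0.273], [0.273, -0.001, 0.962], [-0.002, -1.0, -0.001]]
wrist_force: [0.8, 0.6, 1.3]
gripper_width: 0.0854
35.2 [0.4208 0.3269 0.0977] F [0.7543 0.5762 1.2864] w 0.0854 jawx [ 0.9621  0.2727 -0.0021] y [-0.0019 -0.0012 -1.    ] j6 [ 30.636    4.9786  -8.1264  77.0219  -0.0061 104.8105]
```

View pics/s23.png

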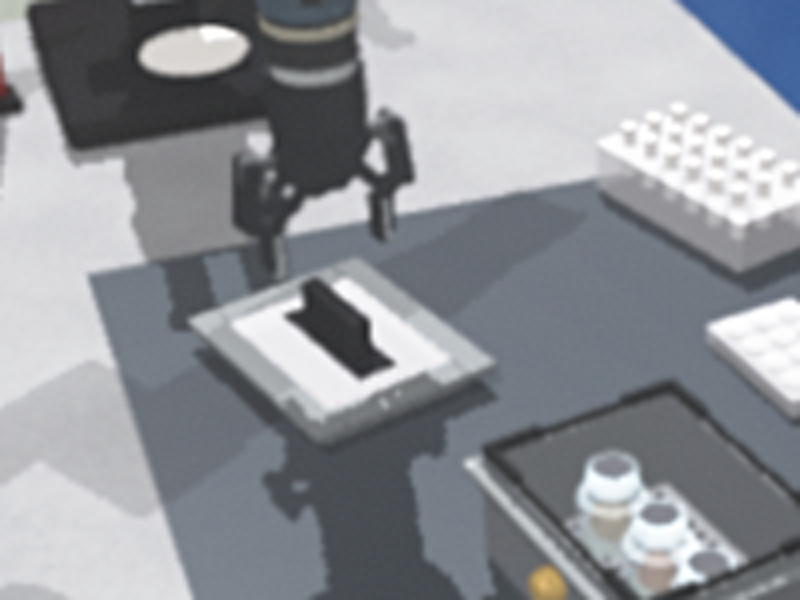

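View pics/t23l.png

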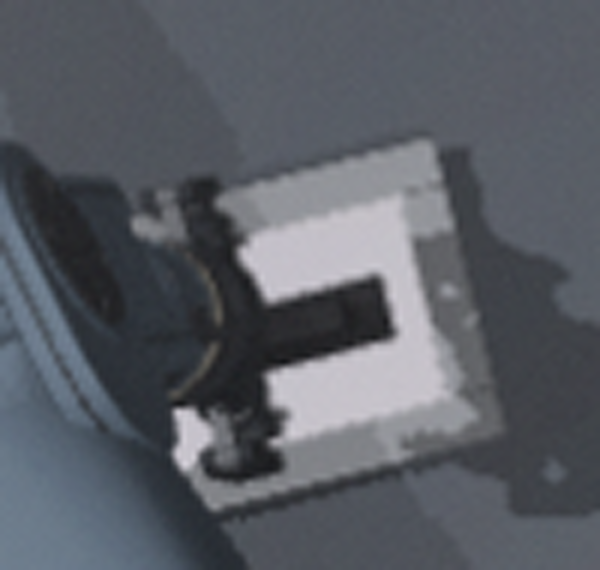

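```bash
python3 -m crank '[[0,0,-0.07,0,0,0],[0,0,-0.14,0,0,0],[0,0,-0.19,0,0,0],[0,0,-0.19,0,0,0],[0,0,-0.19,0,0,0],[0,0,-0.19,0,0,0]]' 1 60; python3 -m crank '[[0,0,0,0,0,0],[0,0,0,0,0,0],[0,0,0,0,0,0],[0,0,0,0,0,0],[0,0,0,0,0,0],[0,0,0,0,0,0],[0,0,0,0,0,0],[0,0,0,0,0,0],[0,0,0,0,0,0],[0,0,0,0,0,0],[0,0,0,0,0,0],[0,0,0,0,0,0]]' -1 100; python3 - <<'E'
from h import *
st(); im=arm.capture("side"); crop(im,90,90,290,240,4,"pics/s24.png")
E
```

```text
time: 35.8
tcp_pos: [0.4228, 0.3293, 0.0436]
tcp_rot: [[0.962, 0.003, -0.274], [0.274, 0.002, 0.962], [0.004, -1.0, 0.001]]
wrist_force: [0.5, -0.1, -0.6]
gripper_width: 0.0853
time: 36.8
tcp_pos: [0.4217, 0.3287, 0.0418]
tcp_rot: [[0.962, 0.001, -0.275], [0.275, 0.001, 0.962], [0.001, -1.0, 0.0]]
wrist_force: [1.3, -0.2, 3.9]
gripper_width: 0.0168
36.8 [0.4217 0.3287 0.0418] F [ 1.2995 -0.2277  3.9394] w 0.0168 jawx [0.9616 0.2745 0.0011] y [ 0.001   0.0006 -1.    ] j6 [ 30.7512   7.0145 -12.4581  70.4603  -0.0021 104.8177]
```

View pics/s24.png

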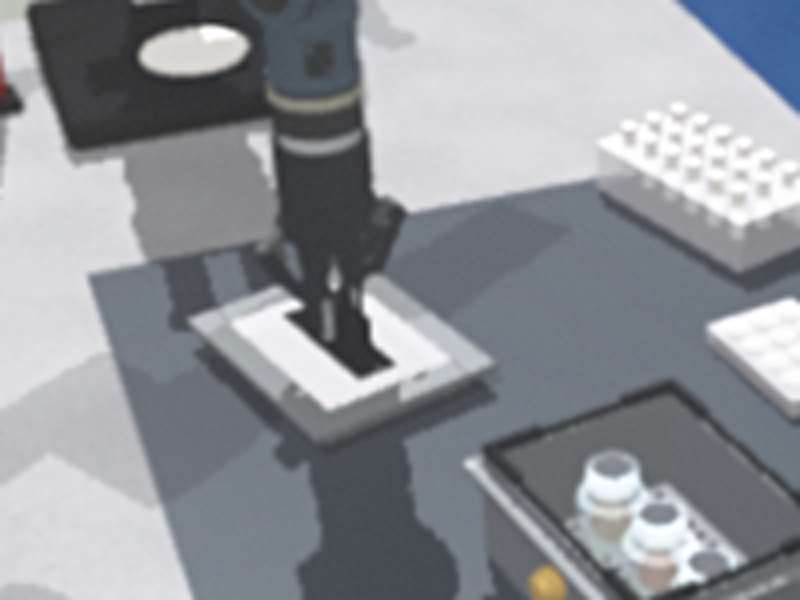

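```bash
python3 -m crank '[[0,0,0.03,0,0,0],[0,0,0.06,0,0,0],[0,0,0.12,0,0,0],[0,0,0.2,0,0,0],[0,0,0.28,0,0,0],[0,0,0.36,0,0,0],[0,0,0.44,0,0,0],[0,0,0.44,0,0,0],[0,0,0.44,0,0,0],[0,0,0.44,0,0,0]]' -1 100; python3 - <<'E'
from h import *
st(); im=arm.capture("side"); crop(im,90,70,290,220,4,"pics/s25.png")
E
```

```text
time: 37.68
tcp_pos: [0.4204, 0.328, 0.1714]
tcp_rot: [[0.962, -0.003, -0.275], [0.275, -0.002, 0.962], [-0.003, -1.0, -0.001]]
wrist_force: [0.1, -0.2, -4.9]
gripper_width: 0.0161
37.68 [0.4204 0.328  0.1714] F [ 0.1435 -0.2343 -4.9042] w 0.0161 jawx [ 0.9616  0.2745 -0.0031] y [-0.0028 -0.0016 -1.    ] j6 [ 30.751    3.8757  -0.8642  85.4432   0.0031 104.8177]
```

View pics/s25.png

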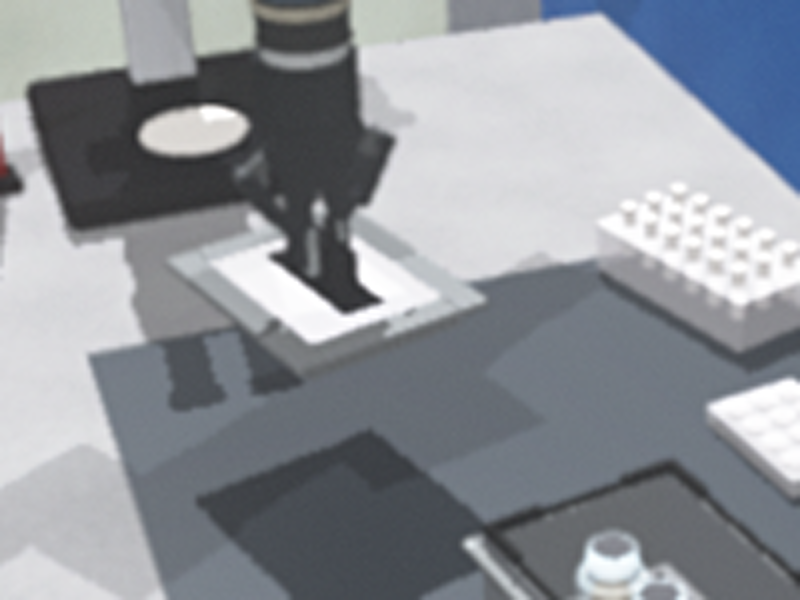

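```bash
python3 -m crank '[[0.05,-0.13,0,0,0,-0.03],[0.1,-0.26,0,0,0,-0.068],[0.15,-0.39,0,0,0,-0.068],[0.2,-0.52,0,0,0,-0.068],[0.25,-0.65,0,0,0,-0.068],[0.3,-0.75,0,0,0,-0.068],[0.35,-0.85,0,0,0,-0.068],[0.38,-0.92,0,0,0,-0.068],[0.418,-0.98,0,0,0,-0.068],[0.418,-0.98,0,0,0,-0.068],[0.418,-0.98,0,0,0,-0.068],[0.418,-0.98,0,0,0,-0.068]]' -1 100; python3 - <<'E'
from h import *
st(); im=arm.capture("side"); crop(im,150,90,350,240,4,"pics/s26.png")
E
```

```text
time: 38.73
tcp_pos: [0.5452, 0.0349, 0.1712]
tcp_rot: [[0.985, -0.004, -0.17], [0.17, 0.001, 0.985], [-0.004, -1.0, 0.002]]
wrist_force: [-0.5, 0.4, -4.1]
gripper_width: 0.0162
38.73 [0.5452 0.0349 0.1712] F [-0.4963  0.3536 -4.0692] w 0.0162 jawx [ 0.9854  0.1703 -0.0042] y [-0.0044  0.001  -1.    ] j6 [-3.3971  5.912   1.2794 85.6225  0.0399 76.7978]
```

View pics/s26.png

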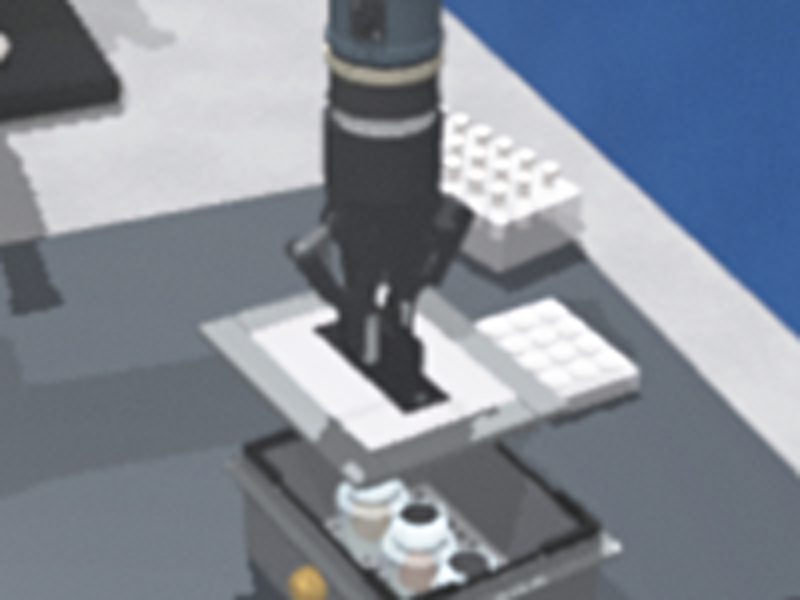

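```bash
python3 -m crank '[[0,-0.1,0,0,0,0],[0,-0.2,0,0,0,0],[0,-0.2,-0.05,0,0,0],[0,-0.2,-0.05,0,0,0],[0,-0.2,-0.05,0,0,0],[0,-0.2,-0.05,0,0,0]]' -1 100; python3 - <<'E'
from h import *
st(); im=arm.capture("side"); crop(im,170,110,330,260,5,"pics/s27.png")
im=arm.capture("top"); crop(im,225,150,325,240,7,"pics/t27.png")
E
```

```text
time: 39.28
tcp_pos: [0.5462, -0.0241, 0.1582]
tcp_rot: [[0.985, -0.001, -0.172], [0.172, 0.001, 0.985], [-0.001, -1.0, 0.001]]
wrist_force: [0.2, 0.3, -3.9]
gripper_width: 0.0164
39.28 [ 0.5462 -0.0241  0.1582] F [ 0.2388  0.3072 -3.9342] w 0.0164 jawx [ 0.9851  0.1722 -0.0008] y [-0.001   0.0008 -1.    ] j6 [-9.5772  5.8487 -0.2635 83.9502  0.0339 70.5058]
```

View pics/s27.png

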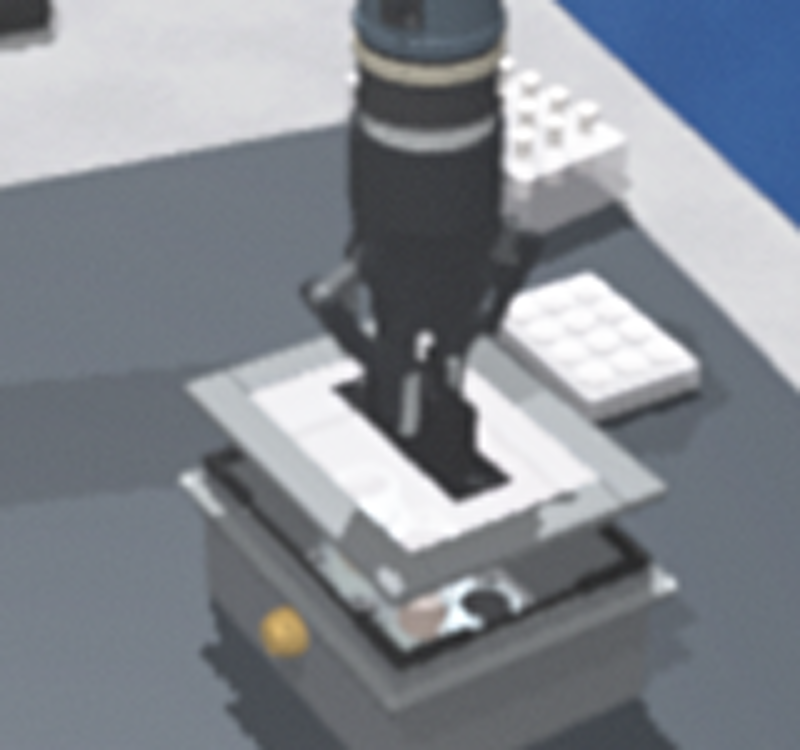

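View pics/t27.png

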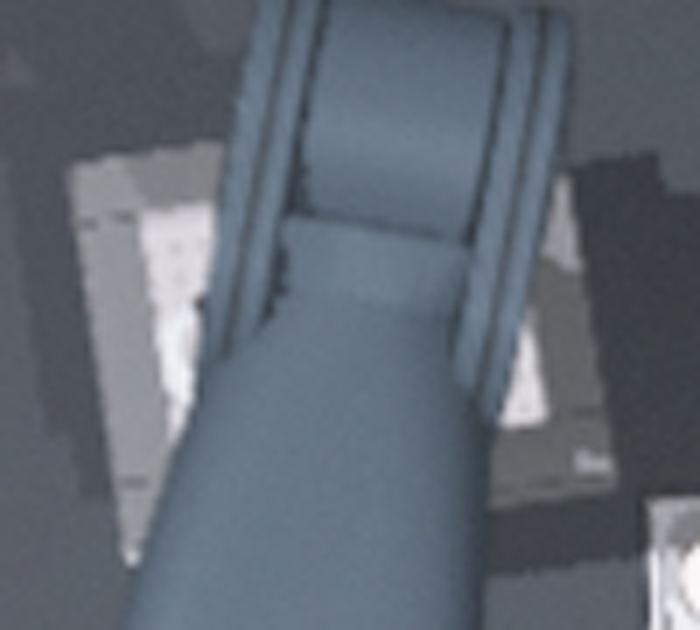

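```bash
python3 - <<'E'
from h import *
c=np.array([.5466,-.0245]);s=np.radians(9.85)
ex=np.array([np.cos(s),np.sin(s)]); ey=np.array([-np.sin(s),np.cos(s)])
for z in(.140,.132):
  for sx,sy,n in((1,1,"TL"),(-1,1,"BL"),(-1,-1,"BR")):
    X=[*(c+sx*.082*ex+sy*.104*ey),z]
    print(n,z,"top",(p(X)-[225,150]+.45)*7,"side",(p(X,"side")-[170,110]+.4)*5)
X=[*(c+.082*ex-.104*ey),.14]; print("TRside",(p(X,"side")-[170,110]+.4)*5)
for a,z in ((1.,.088),(1,.096)):
  b=np.array([.547,-.0253])
  for sx,sy in((1,1),(1,-1),(-1,-1),(-1,1)):
    print("boxrim side",(p([*(b+sx*.078*ex+sy*.1*ey),z],"side")-[170,110]+.4)*5)
E
```

```text
TL 0.14 top [ 73.36969594 163.08148632] side [443.82641722 295.66015519]
BL 0.14 top [129.99400467 546.40256208] side [185.78124847 382.32188562]
BR 0.14 top [621.50746634 471.5429214 ] side [396.29356442 595.83771416]
TL 0.132 top [ 74.43559265 166.08239607] side [443.51705259 307.64930915]
BL 0.132 top [130.72556036 547.07074   ] side [186.41153567 394.70803042]
BR 0.132 top [619.19497711 472.67492475] side [396.13091416 608.88765644]
TRside [671.68525545 485.14617764]
boxrim side [441.06152791 378.13733895]
boxrim side [654.2389133  564.82670155]
boxrim side [399.19518821 671.87451648]
boxrim side [201.00796027 463.29260763]
boxrim side [441.35753899 366.56794807]
boxrim side [655.40836636 552.70998878]
boxrim side [399.36444644 659.45298212]
boxrim side [200.43250215 451.39440061]
```

```bash
python3 - <<'E'
from h import *
im=arm.capture("top"); st()
a=[]
for (x,y) in((228,163),(236,223),(306,213)):
    q=im[y-0:y+20,x:x+24,::-1]; a.append(cv2.resize(q,None,fx=16,fy=16,interpolation=cv2.INTER_NEAREST)[:, :])
cv2.imwrite("pics/c28.png",cv2.resize(np.hstack(a),None,fx=0.68,fy=.68,interpolation=cv2.INTER_AREA))
im=arm.capture("side"); crop(im,200,170,310,240,7,"pics/s28.png")
E
```

```text
39.43 [ 0.547  -0.0245  0.159 ] F [ 0.4826 -0.8111 -3.1763] w 0.0162 jawx [0.9851 0.172  0.001 ] y [ 0.001  0.    -1.   ] j6 [-9.5924  5.8385 -0.1813 83.9249  0.0103 70.5009]
```

View pics/c28.png

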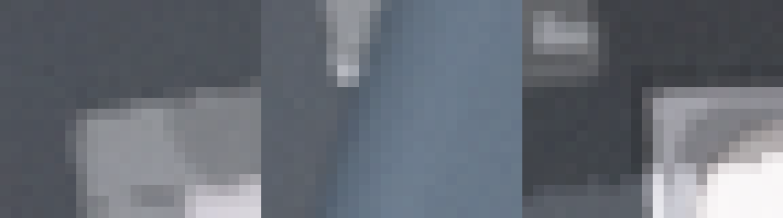

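View pics/s28.png

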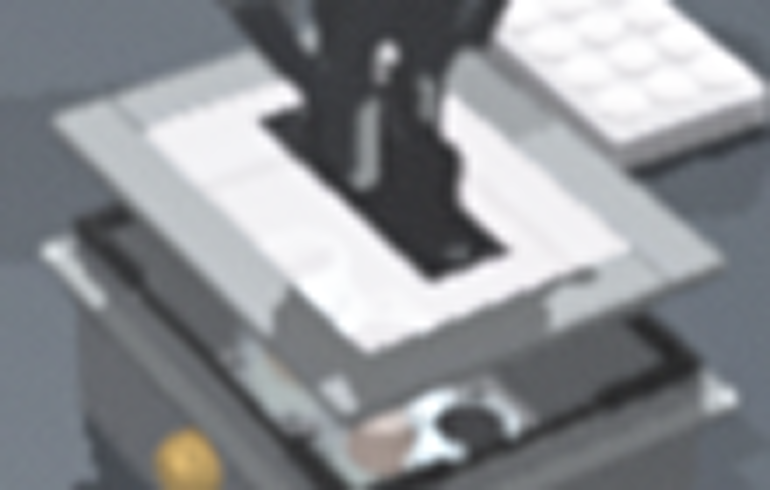

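```bash
python3 -m crank '[[0,-0.003,-0.02,0,0,0],[0,-0.003,-0.04,0,0,0],[0,-0.003,-0.06,0,0,0],[0,-0.003,-0.08,0,0,0],[0,-0.003,-0.09,0,0,0],[0,-0.003,-0.1,0,0,0],[0,-0.003,-0.11,0,0,0],[0,-0.003,-0.115,0,0,0],[0,-0.003,-0.115,0,0,0],[0,-0.003,-0.115,0,0,0]]' -1 100; python3 - <<'E'
from h import *
st(); im=arm.capture("side"); crop(im,170,130,330,260,5,"pics/s29.png")
E
```

```text
time: 40.32
tcp_pos: [0.5468, -0.0264, 0.1239]
tcp_rot: [[0.985, 0.0, -0.17], [0.17, 0.0, 0.985], [0.0, -1.0, -0.0]]
wrist_force: [0.4, 0.2, -3.4]
gripper_width: 0.0165
40.32 [ 0.5468 -0.0264  0.1239] F [ 0.3934  0.2322 -3.3794] w 0.0165 jawx [0.9854 0.1704 0.0002] y [ 0.0002  0.     -1.    ] j6 [-9.7899  6.3615 -3.6215 80.0062  0.0027 70.4005]
```

View pics/s29.png

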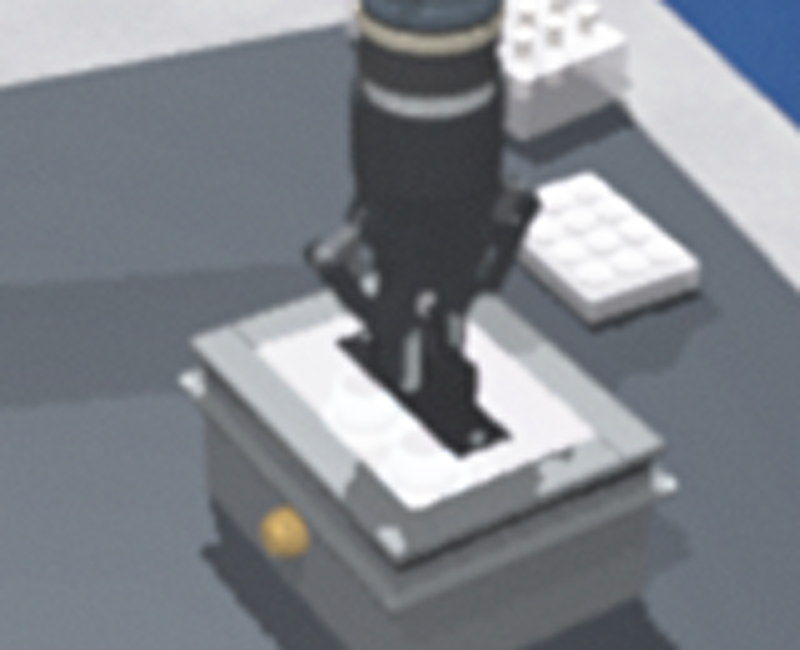

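```bash
python3 -m crank '[[0,0.002,-0.003,0,0,0],[0,0.002,-0.006,0,0,0],[0,0.002,-0.007,0,0,0],[0,0.002,-0.007,0,0,0],[0,0.002,-0.007,0,0,0]]' -1 100;  python3 -m crank '[[0,0,0,0,0,0],[0,0,0,0,0,0],[0,0,0,0,0,0],[0,0,0,0,0,0],[0,0,0,0,0,0],[0,0,0,0,0,0]]' 0.3 60; python3 -m crank '[[0,0,0.1,0,0,0],[0,0,0.2,0,0,0],[0,0,0.3,0,0,0],[-0.2,0,0.35,0,0,0],[-0.4,0,0.35,0,0,0],[-0.6,0,0.35,0,0,0],[-0.6,0,0.35,0,0,0],[-0.6,0,0.35,0,0,0],[-0.6,0,0.35,0,0,0]]' -1 60; python3 - <<'E'
from h import *
st(); im=arm.capture("side"); crop(im,170,130,330,260,5,"pics/s30.png")
im=arm.capture("top"); crop(im,225,150,325,240,7,"pics/t30.png")
E
```

```text
time: 40.78
tcp_pos: [0.5468, -0.0258, 0.1219]
tcp_rot: [[0.985, 0.0, -0.17], [0.17, 0.0, 0.985], [0.0, -1.0, -0.0]]
wrist_force: [0.5, 1.4, -3.6]
gripper_width: 0.0166
time: 41.28
tcp_pos: [0.5469, -0.0259, 0.1221]
tcp_rot: [[0.985, 0.001, -0.17], [0.17, -0.0, 0.985], [0.001, -1.0, -0.0]]
wrist_force: [-0.1, -0.0, 0.2]
gripper_width: 0.0555
time: 42.03
tcp_pos: [0.3641, -0.0256, 0.2275]
tcp_rot: [[0.985, 0.001, -0.17], [0.17, -0.001, 0.985], [0.001, -1.0, -0.001]]
wrist_force: [0.7, -0.6, -0.7]
gripper_width: 0.0004
42.03 [ 0.3641 -0.0256  0.2275] F [ 0.6961 -0.5806 -0.7403] w 0.0004 jawx [0.9855 0.1697 0.0009] y [ 0.001  -0.0005 -1.    ] j6 [-14.5653 -21.456  -16.8494  94.545   -0.0141  65.6624]
```

View pics/s30.png

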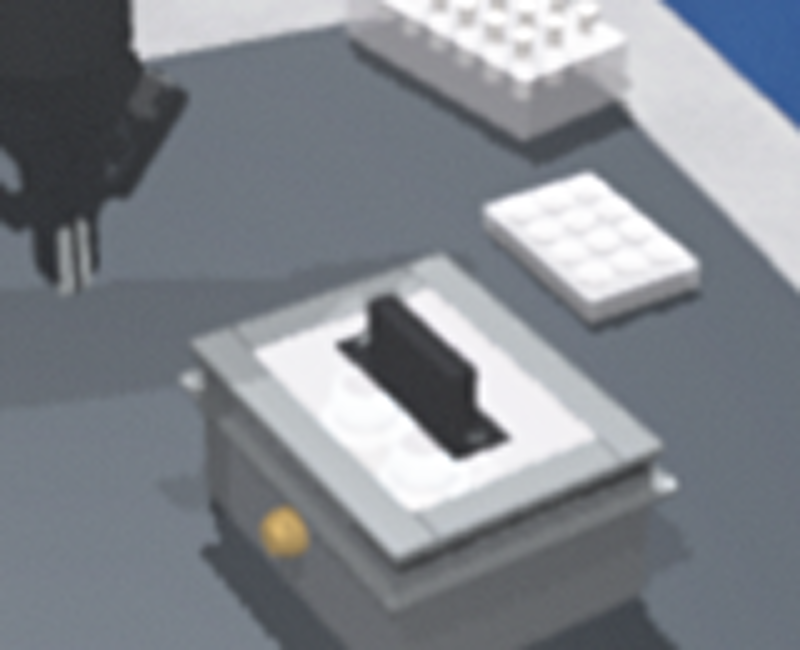

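View pics/t30.png

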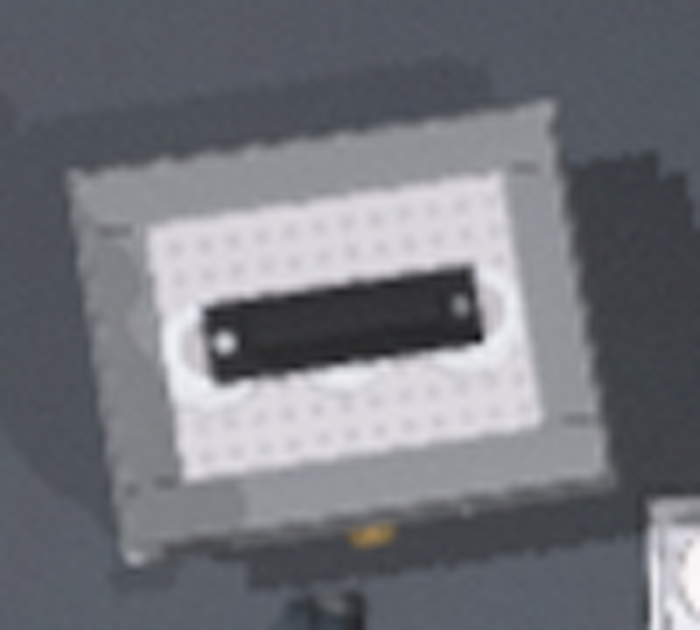

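```bash
python3 - <<'E'
from m import *
fit("lid",[(69,172),(553,101),(608,482),(123,556)],225,150,7,.104)
fit("pane",[(147,228),(504,174),(543,418),(186,480)],225,150,7,.104)
c=np.array([.547,-.0255]);s=np.radians(9.8)
ex=np.array([np.cos(s),np.sin(s)]); ey=np.array([-np.sin(s),np.cos(s)])
for n,a,b in(("a",-.07,-.092),("b",-.07,.092),("c",.07,-.092),("d",.07,.092)): print(n,c+a*ex+b*ey)
for sx,sy in((1,1),(1,-1),(-1,-1),(-1,1)):
    X=[*(c+sx*.082*ex+sy*.104*ey),.104]; print((p(X)-[225,150]+.43)*7,(p(X,"side")-[170,130]+.4)*5)
E
```

```text
lid c [ 0.54611216 -0.0225156 ] edges [0.21346006 0.16767067 0.21096056 0.16864477] long dir deg -80.2705790679847
pane c [ 0.54701548 -0.02542728] edges [0.15711899 0.10758491 0.15619468 0.11088234] long dir deg -79.55369096490698
a [ 0.49368072 -0.12807219]
b [0.46236217 0.05324286]
c [ 0.63163783 -0.10424286]
d [0.60031928 0.07707219]
[ 80.37482463 175.07285917] [443.99544825 249.74402445]
[551.80366844 104.2098718 ] [667.67054866 442.40316781]
[613.38283476 475.74036185] [396.91017317 554.7204066 ]
[135.22904412 548.13911122] [189.9764121  338.07305955]
```

```bash
python3 -m crank '[[0.43,-0.34,0,0,0,0],[0.43,-0.34,0,0,0,0],[0.43,-0.34,0,0,0,0],[0.43,-0.34,0,0,0,0],[0.43,-0.34,0,0,0,0],[0.43,-0.34,0,0,0,0],[0.43,-0.34,-0.1,0,0,0],[0.43,-0.34,-0.2,0,0,0],[0.43,-0.34,-0.3,0,0,0],[0.43,-0.34,-0.33,0,0,0],[0.43,-0.34,-0.33,0,0,0],[0.43,-0.34,-0.33,0,0,0]]' -1 60; python3 - <<'E'
from h import *
st(); im=arm.capture("side"); crop(im,170,130,330,260,5,"pics/s31.png")
E
```

```text
time: 43.13
tcp_pos: [0.4957, -0.1274, 0.1284]
tcp_rot: [[0.985, 0.0, -0.171], [0.171, 0.0, 0.985], [0.0, -1.0, -0.0]]
wrist_force: [0.3, 1.5, -1.1]
gripper_width: 0.0004
43.13 [ 0.4957 -0.1274  0.1284] F [ 0.269   1.532  -1.0847] w 0.0004 jawx [0.9853 0.1711 0.0003] y [ 0.0003  0.     -1.    ] j6 [-21.9235   1.009   -8.7215  80.2529   0.0067  58.2248]
```

View pics/s31.png

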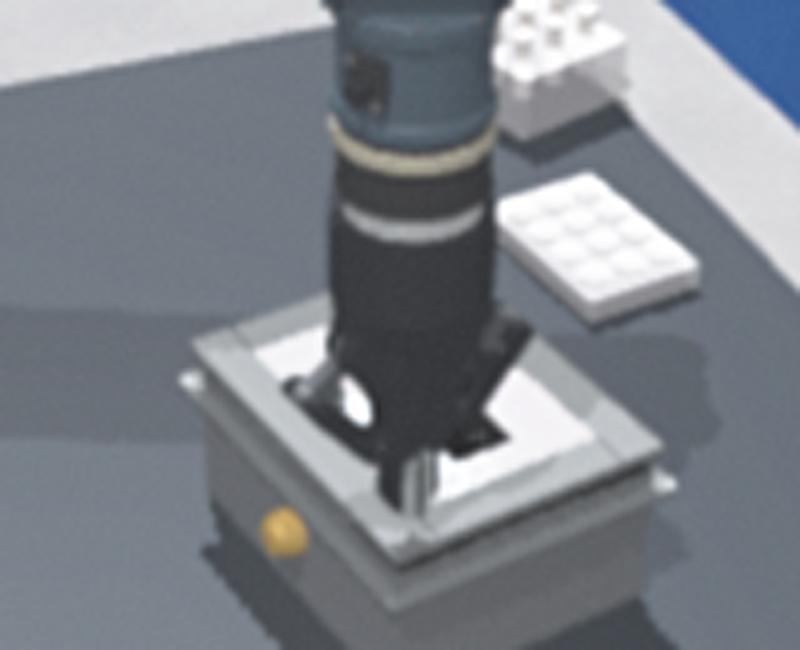

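```bash
python3 -m crank '[[-0.006,-0.002,-0.03,0,0,0],[-0.006,-0.002,-0.05,0,0,0],[-0.006,-0.002,-0.056,0,0,0],[-0.006,-0.002,-0.06,0,0,0],[-0.006,-0.002,-0.06,0,0,0]]' -1 60; python3 -m crank '[[0,0,-0.006,0,0,0],[0,0,-0.01,0,0,0],[0,0,-0.01,0,0,0]]'
```

```text
time: 43.6
tcp_pos: [0.4944, -0.1287, 0.1119]
tcp_rot: [[0.985, 0.002, -0.17], [0.17, -0.001, 0.985], [0.002, -1.0, -0.001]]
wrist_force: [-2.4, 1.2, 6.8]
gripper_width: -0.0001
time: 43.85
tcp_pos: [0.4944, -0.1288, 0.1107]
tcp_rot: [[0.985, 0.003, -0.17], [0.17, -0.001, 0.985], [0.002, -1.0, -0.002]]
wrist_force: [-4.8, 2.3, 13.1]
gripper_width: -0.0
```

```bash
for i in 1; do python3 -m crank '[[0,0,-0.005,0,0,0],[0,0,-0.01,0,0,0],[0,0,-0.01,0,0,0]]'; done; python3 -m crank '[[0,0,-0.005,0,0,0],[0,0,-0.01,0,0,0],[0,0,-0.01,0,0,0]]'
```

```text
time: 44.1
tcp_pos: [0.4944, -0.1289, 0.1084]
tcp_rot: [[0.985, 0.003, -0.17], [0.17, -0.002, 0.985], [0.003, -1.0, -0.002]]
wrist_force: [-6.6, 1.9, 17.4]
gripper_width: -0.0001
time: 44.35
tcp_pos: [0.4944, -0.1291, 0.1057]
tcp_rot: [[0.985, 0.003, -0.17], [0.17, -0.002, 0.985], [0.003, -1.0, -0.003]]
wrist_force: [-6.4, 1.0, 17.8]
gripper_width: -0.0
```

```bash
python3 -m crank '[[0,0,-0.005,0,0,0],[0,0,-0.007,0,0,0],[0,0,-0.007,0,0,0],[0,0,-0.007,0,0,0]]'; python3 - <<'E'
from h import *
st(); im=arm.capture("side"); crop(im,170,130,330,260,5,"pics/s32.png")
E
```

```text
time: 44.68
tcp_pos: [0.4944, -0.1292, 0.1047]
tcp_rot: [[0.985, 0.003, -0.17], [0.17, -0.003, 0.985], [0.003, -1.0, -0.003]]
wrist_force: [-10.3, 0.8, 22.0]
gripper_width: 0.0
44.68 [ 0.4944 -0.1292  0.1047] F [-10.3047   0.8284  21.9861] w 0.0 jawx [0.9854 0.1704 0.0029] y [ 0.0034 -0.0027 -1.    ] j6 [-22.1196   1.1773 -11.2776  77.304   -0.072   58.0703]
```

View pics/s32.png

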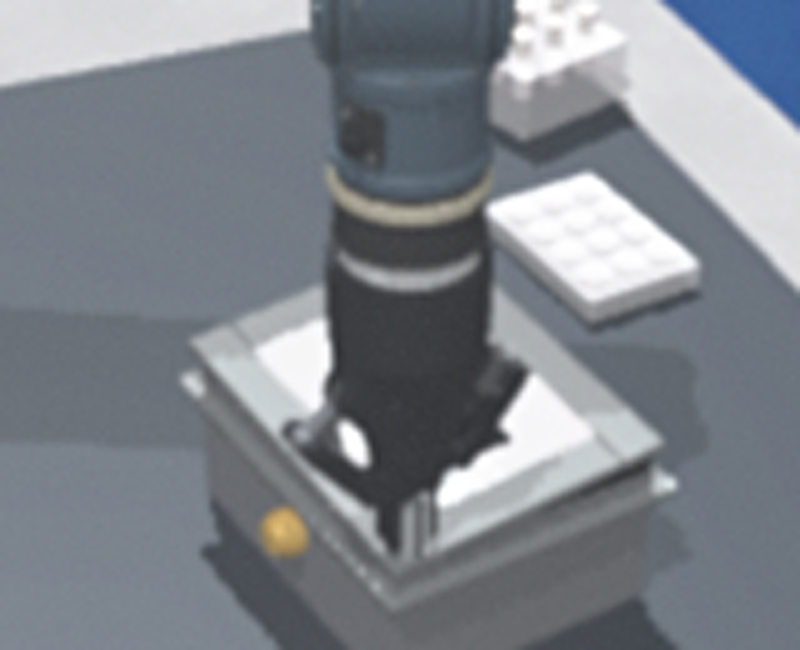

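```bash
python3 -m crank '[[0,0,-0.005,0,0,0],[0,0,-0.007,0,0,0],[0,0,-0.007,0,0,0]]'; python3 -m crank '[[0,0,0.05,0,0,0],[0,0,0.1,0,0,0],[0,0,0.13,0,0,0],[0.15,0.026,0.13,0,0,0],[0.3,0.05,0.13,0,0,0],[0.46,0.08,0.13,0,0,0],[0.46,0.08,0.13,0,0,0],[0.46,0.08,0.13,0,0,0],[0.46,0.08,0.13,0,0,0]]'; python3 - <<'E'
from h import *
st(); im=arm.capture("side"); crop(im,170,130,330,260,5,"pics/s33.png")
E
```

```text
time: 44.98
tcp_pos: [0.4945, -0.1292, 0.1045]
tcp_rot: [[0.985, 0.004, -0.17], [0.17, -0.003, 0.985], [0.004, -1.0, -0.004]]
wrist_force: [-12.8, 2.7, 29.7]
gripper_width: 0.0001
time: 45.73
tcp_pos: [0.6318, -0.1041, 0.1344]
tcp_rot: [[0.985, -0.002, -0.171], [0.171, 0.0, 0.985], [-0.002, -1.0, 0.001]]
wrist_force: [0.1, 0.2, -0.9]
gripper_width: 0.0002
45.73 [ 0.6318 -0.1041  0.1344] F [ 0.061   0.159  -0.8543] w 0.0002 jawx [ 0.9852  0.1712 -0.0021] y [-0.0022  0.0003 -1.    ] j6 [-15.3482  20.2565  13.9371  83.8071  -0.0173  64.7948]
```

View pics/s33.png

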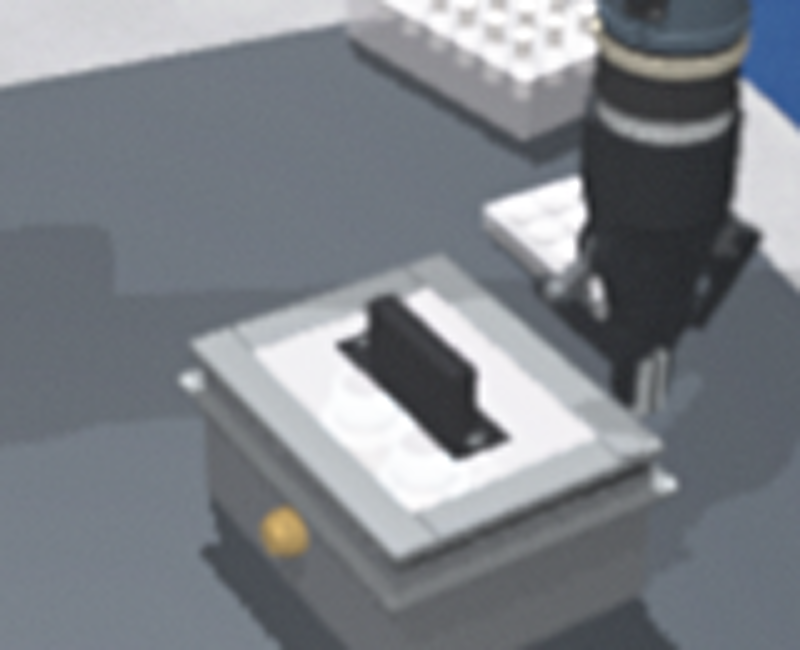

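```bash
python3 -m crank '[[0,0,-0.04,0,0,0],[0,0,-0.07,0,0,0],[0,0,-0.08,0,0,0],[0,0,-0.086,0,0,0],[0,0,-0.092,0,0,0],[0,0,-0.098,0,0,0],[0,0,-0.104,0,0,0],[0,0,-0.11,0,0,0],[0,0,-0.11,0,0,0]]';python3 -m crank '[[0,0,-0.004,0,0,0],[0,0,-0.008,0,0,0],[0,0,-0.008,0,0,0],[0,0,-0.008,0,0,0]]'
```

```text
time: 46.53
tcp_pos: [0.6308, -0.105, 0.1061]
tcp_rot: [[0.986, 0.001, -0.17], [0.17, -0.001, 0.986], [0.001, -1.0, -0.002]]
wrist_force: [-5.8, 0.5, 12.2]
gripper_width: -0.0001
time: 46.87
tcp_pos: [0.6308, -0.1051, 0.1045]
tcp_rot: [[0.985, 0.002, -0.17], [0.17, -0.002, 0.985], [0.001, -1.0, -0.002]]
wrist_force: [-6.5, 0.1, 16.2]
gripper_width: -0.0001
```

```bash
python3 -m crank '[[0,0,-0.004,0,0,0],[0,0,-0.008,0,0,0],[0,0,-0.012,0,0,0],[0,0,-0.012,0,0,0],[0,0,-0.012,0,0,0]]'
```

```text
time: 47.28
tcp_pos: [0.6309, -0.1052, 0.1043]
tcp_rot: [[0.985, 0.004, -0.17], [0.17, -0.002, 0.985], [0.003, -1.0, -0.003]]
wrist_force: [-10.5, 1.0, 26.5]
gripper_width: -0.0001
```

```bash
python3 -m crank '[[0,0,0.05,0,0,0],[0,0,0.1,0,0,0],[0,0,0.13,0,0,0],[-0.034,0.2,0.13,0,0,0],[-0.068,0.4,0.13,0,0,0],[-0.103,0.605,0.13,0,0,0],[-0.103,0.605,0.13,0,0,0],[-0.103,0.605,0.13,0,0,0],[-0.103,0.605,0.13,0,0,0],[-0.103,0.605,0.13,0,0,0]]';  python3 - <<'E'
from h import *
st(); im=arm.capture("side"); crop(im,170,130,330,260,5,"pics/s34.png")
E
```

```text
time: 48.12
tcp_pos: [0.6, 0.0779, 0.1348]
tcp_rot: [[0.985, -0.001, -0.173], [0.173, -0.001, 0.985], [-0.001, -1.0, -0.0]]
wrist_force: [-0.0, -0.4, 0.7]
gripper_width: 0.0001
48.12 [0.6    0.0779 0.1348] F [-0.038  -0.4364  0.7426] w 0.0001 jawx [ 0.985   0.1726 -0.0012] y [-0.0011 -0.0007 -1.    ] j6 [ 1.0693 14.8184  7.2814 82.5292 -0.0369 81.1312]
```

View pics/s34.png

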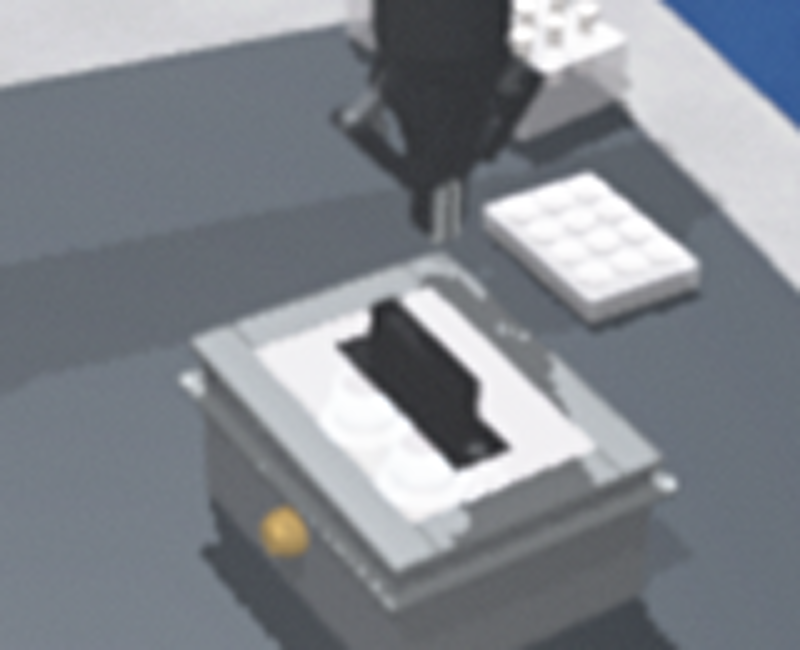

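```bash
python3 -m crank '[[0,0,-0.04,0,0,0],[0,0,-0.07,0,0,0],[0,0,-0.08,0,0,0],[0,0,-0.086,0,0,0],[0,0,-0.092,0,0,0],[0,0,-0.098,0,0,0],[0,0,-0.104,0,0,0],[0,0,-0.11,0,0,0],[0,0,-0.114,0,0,0],[0,0,-0.118,0,0,0],[0,0,-0.118,0,0,0]]';python3 -m crank '[[0,0,-0.004,0,0,0],[0,0,-0.008,0,0,0],[0,0,-0.008,0,0,0],[0,0,-0.008,0,0,0]]'
```

```text
time: 49.08
tcp_pos: [0.6021, 0.0761, 0.1046]
tcp_rot: [[0.986, 0.004, -0.169], [0.169, 0.0, 0.986], [0.004, -1.0, -0.0]]
wrist_force: [-4.7, 0.6, 18.4]
gripper_width: -0.0002
time: 49.42
tcp_pos: [0.6022, 0.0761, 0.1045]
tcp_rot: [[0.986, 0.006, -0.169], [0.169, 0.0, 0.986], [0.005, -1.0, -0.001]]
wrist_force: [-8.3, 0.5, 25.2]
gripper_width: 0.0008
```

Home at d. Now b at (0.4624, 0.0532): delta (-0.140, -0.023); the path at the -y…+x corner clears the handle (it stays at lid y≈92 mm).

```bash
python3 -m crank '[[0,0,0.05,0,0,0],[0,0,0.1,0,0,0],[0,0,0.13,0,0,0],[-0.15,-0.025,0.13,0,0,0],[-0.3,-0.05,0.13,0,0,0],[-0.463,-0.076,0.13,0,0,0],[-0.463,-0.076,0.13,0,0,0],[-0.463,-0.076,0.13,0,0,0],[-0.463,-0.076,0.13,0,0,0],[-0.463,-0.076,0.13,0,0,0]]';python3 -m crank '[[0,0,-0.04,0,0,0],[0,0,-0.07,0,0,0],[0,0,-0.08,0,0,0],[0,0,-0.086,0,0,0],[0,0,-0.092,0,0,0],[0,0,-0.098,0,0,0],[0,0,-0.104,0,0,0],[0,0,-0.11,0,0,0],[0,0,-0.114,0,0,0],[0,0,-0.118,0,0,0],[0,0,-0.118,0,0,0]]'
```

```text
time: 50.25
tcp_pos: [0.4629, 0.0539, 0.1365]
tcp_rot: [[0.986, 0.001, -0.17], [0.17, 0.0, 0.986], [0.001, -1.0, -0.0]]
wrist_force: [0.3, -0.7, 0.5]
gripper_width: 0.0
time: 51.17
tcp_pos: [0.4627, 0.0544, 0.104]
tcp_rot: [[0.985, 0.001, -0.171], [0.171, -0.0, 0.985], [0.001, -1.0, -0.0]]
wrist_force: [-5.2, -1.1, 15.0]
gripper_width: 0.0005
```

```bash
python3 -m crank '[[0,0,-0.004,0,0,0],[0,0,-0.008,0,0,0],[0,0,-0.012,0,0,0],[0,0,-0.012,0,0,0],[0,0,-0.012,0,0,0]]';python3 -m crank '[[0,0,0.05,0,0,0],[0,0,0.1,0,0,0],[0,0,0.13,0,0,0],[0.04,-0.2,0.13,0,0,0],[0.07,-0.4,0.13,0,0,0],[0.1,-0.607,0.13,0,0,0],[0.1,-0.607,0.13,0,0,0],[0.1,-0.607,0.13,0,0,0],[0.1,-0.607,0.13,0,0,0],[0.1,-0.607,0.13,0,0,0]]';python3 - <<'E'
from h import *
st(); im=arm.capture("side"); crop(im,170,130,330,260,5,"pics/s35.png")
E
```

```text
time: 51.58
tcp_pos: [0.4628, 0.0544, 0.1039]
tcp_rot: [[0.985, 0.003, -0.171], [0.171, -0.0, 0.985], [0.003, -1.0, -0.001]]
wrist_force: [-12.7, 0.5, 29.7]
gripper_width: -0.0001
time: 52.42
tcp_pos: [0.4918, -0.1285, 0.1354]
tcp_rot: [[0.986, -0.002, -0.168], [0.168, 0.001, 0.986], [-0.002, -1.0, 0.002]]
wrist_force: [-0.4, 0.4, 0.1]
gripper_width: 0.0
52.42 [ 0.4918 -0.1285  0.1354] F [-0.4187  0.4213  0.1447] w 0.0 jawx [ 0.9858  0.168  -0.0018] y [-0.0021  0.0014 -1.    ] j6 [-22.2307   0.527   -8.4109  81.2012   0.0292  58.0967]
```

View pics/s35.png

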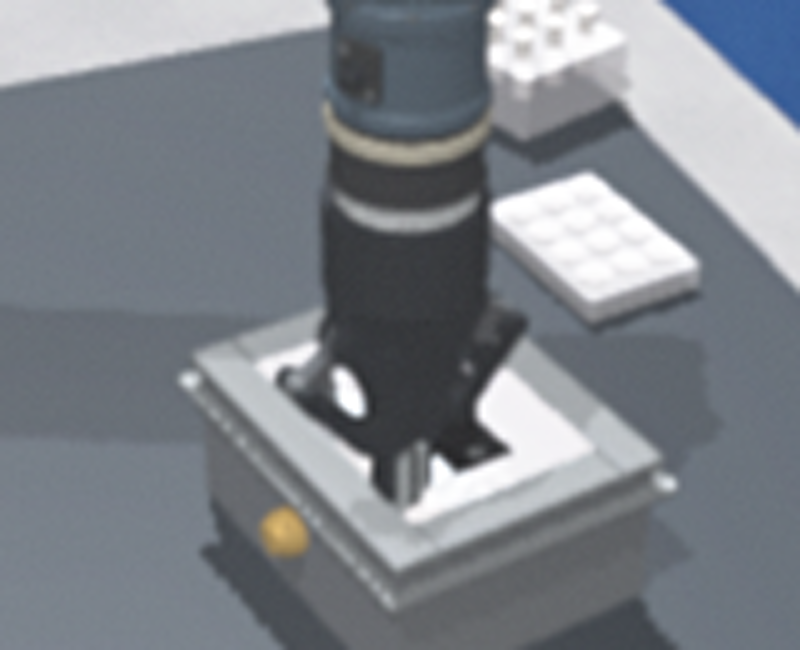

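```bash
python3 -m crank '[[0.003,0,-0.04,0,0,0],[0.003,0,-0.07,0,0,0],[0.003,0,-0.09,0,0,0],[0.003,0,-0.1,0,0,0],[0.003,0,-0.108,0,0,0],[0.003,0,-0.114,0,0,0],[0.003,0,-0.12,0,0,0],[0.003,0,-0.12,0,0,0],[0.003,0,-0.12,0,0,0]]';python3 -m crank '[[0,0,0.05,0,0,0],[0,0,0.1,0,0,0],[0,0,0.13,0,0,0],[0.15,0.026,0.13,0,0,0],[0.3,0.05,0.13,0,0,0],[0.46,0.08,0.13,0,0,0],[0.46,0.08,0.13,0,0,0],[0.46,0.08,0.13,0,0,0],[0.46,0.08,0.13,0,0,0]]'; python3 -m crank '[[0,0,-0.04,0,0,0],[0,0,-0.07,0,0,0],[0,0,-0.09,0,0,0],[0,0,-0.1,0,0,0],[0,0,-0.108,0,0,0],[0,0,-0.114,0,0,0],[0,0,-0.12,0,0,0],[0,0,-0.12,0,0,0],[0,0,-0.12,0,0,0]]'
```

```text
time: 53.22
tcp_pos: [0.4919, -0.1264, 0.104]
tcp_rot: [[0.985, -0.001, -0.172], [0.172, 0.001, 0.985], [-0.001, -1.0, 0.001]]
wrist_force: [-8.8, 4.5, 15.5]
gripper_width: -0.0002
time: 53.97
tcp_pos: [0.6309, -0.1032, 0.1387]
tcp_rot: [[0.985, -0.002, -0.172], [0.172, 0.0, 0.985], [-0.002, -1.0, 0.001]]
wrist_force: [-0.3, 1.0, 1.3]
gripper_width: -0.0006
time: 54.72
tcp_pos: [0.6313, -0.1039, 0.1042]
tcp_rot: [[0.985, 0.001, -0.17], [0.17, -0.0, 0.985], [0.001, -1.0, -0.0]]
wrist_force: [0.3, 1.0, 0.9]
gripper_width: 0.0003
```

```bash
python3 -m crank '[[0,0,0.1,0,0,0],[0,0,0.2,0,0,0],[0,0,0.35,0,0,0],[0,0,0.5,0,0,0],[-0.2,-0.2,0.5,0,0,0],[-0.5,-0.5,0.5,0,0,0],[-0.8,-0.8,0.5,0,0,0],[-0.8,-0.8,0.5,0,0,0],[-0.8,-0.8,0.5,0,0,0],[-0.8,-0.8,0.5,0,0,0],[-0.8,-0.8,0.5,0,0,0],[-0.8,-0.8,0.5,0,0,0],[-0.8,-0.8,0.5,0,0,0],[-0.8,-0.8,0.5,0,0,0]]'; python3 - <<'E'
from m import *
st(); im=arm.capture("side"); crop(im,170,130,330,260,5,"pics/s36.png"); crop(im,120,120,400,384,2.2,"pics/s36b.png")
c=np.array([.547,-.0255]);s=np.radians(9.8)
ex=np.array([np.cos(s),np.sin(s)]); ey=np.array([-np.sin(s),np.cos(s)])
for sx,sy in((1,1),(1,-1),(-1,-1),(-1,1)):
    X=[*(c+sx*.082*ex+sy*.104*ey),.096]; print((p(X)-[225,150]+.43)*7,(p(X,"side")-[170,130]+.4)*5)
im=arm.capture("top"); crop(im,225,150,325,240,7,"pics/t36.png"); crop(im,110,120,410,270,2.6,"pics/t36b.png")
E
```

```text
time: 55.88
tcp_pos: [0.3893, -0.3458, 0.2541]
tcp_rot: [[0.986, 0.0, -0.165], [0.165, -0.001, 0.986], [0.0, -1.0, -0.001]]
wrist_force: [-0.2, 0.6, 0.1]
gripper_width: 0.0001
55.88 [ 0.3893 -0.3458  0.2541] F [-0.2039  0.6408  0.0988] w 0.0001 jawx [0.9862 0.1654 0.0003] y [ 0.0004 -0.0009 -1.    ] j6 [-48.9916   2.2987   6.9043  94.5536  -0.0147  31.4893]
[ 81.3698 177.9214] [443.6903 261.3724]
[550.0015 107.4742] [666.4487 454.6187]
[611.181  476.8155] [396.7499 567.2668]
[135.9083 548.7778] [190.59   350.0557]
```

View pics/s36.png

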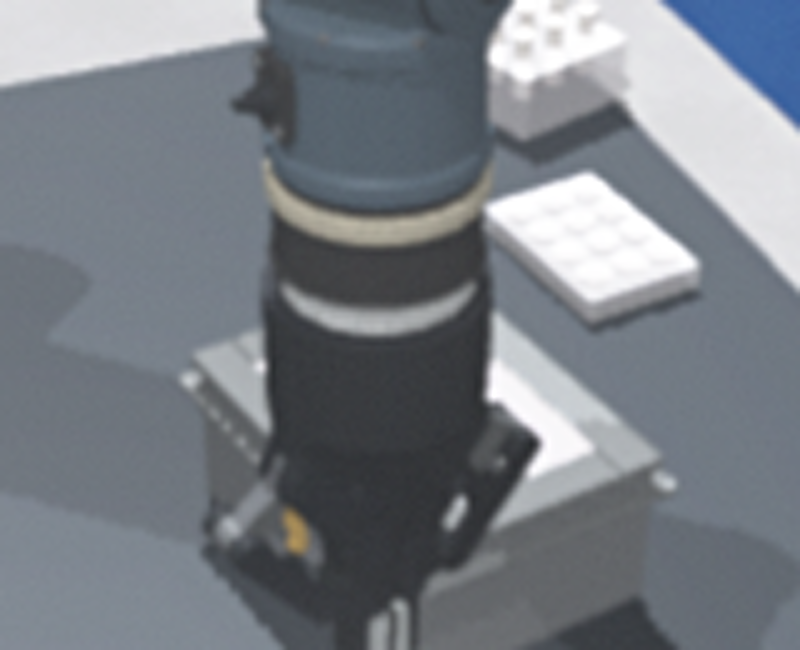

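View pics/t36.png

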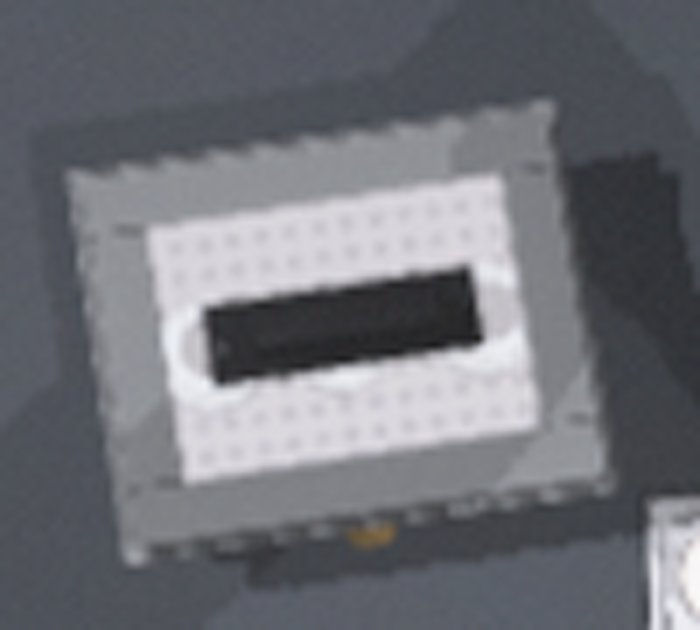

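View pics/s36b.png

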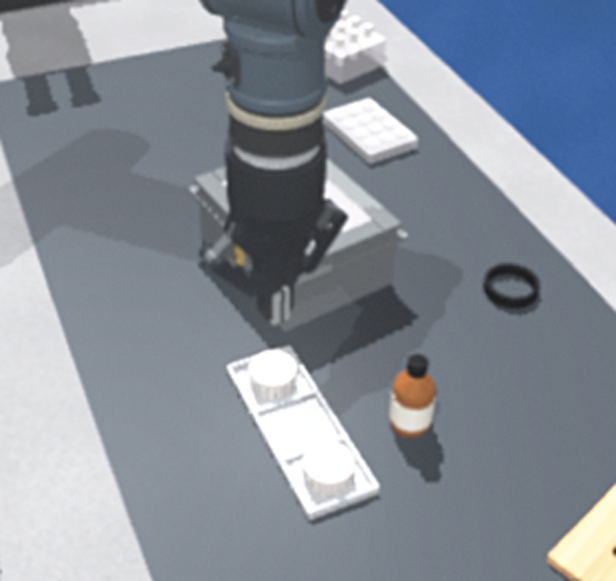

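View pics/t36b.png

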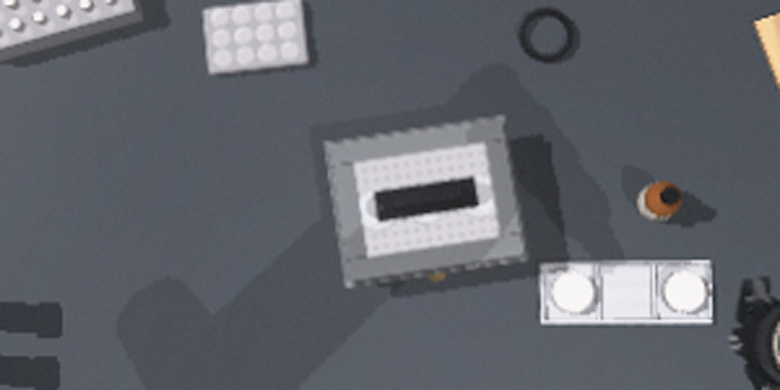

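```bash
python3 -m crank '[[-0.5,-0.4,0.1,0,0,0],[-0.5,-0.4,0.1,0,0,0],[-0.5,-0.4,0.1,0,0,0],[-0.5,-0.4,0.1,0,0,0],[-0.5,-0.4,0.1,0,0,0],[-0.5,-0.4,0.1,0,0,0],[-0.5,-0.4,0.1,0,0,0],[-0.5,-0.4,0.1,0,0,0],[-0.5,-0.4,0.1,0,0,0],[-0.5,-0.4,0.1,0,0,0]]'; python3 - <<'E'
from m import *
st(); im=arm.capture("side"); crop(im,190,150,320,260,6,"pics/s37.png")
E
```

```text
time: 56.82
tcp_pos: [0.2426, -0.4627, 0.2835]
tcp_rot: [[0.985, 0.0, -0.173], [0.173, 0.001, 0.985], [0.0, -1.0, 0.001]]
wrist_force: [-0.2, -0.1, -0.6]
gripper_width: 0.0002
56.82 [ 0.2426 -0.4627  0.2835] F [-0.1835 -0.1433 -0.6011] w 0.0002 jawx [0.9849 0.1734 0.0003] y [ 0.0002  0.0006 -1.    ] j6 [-69.7054   3.3281  11.3581  98.0611   0.0218  10.3098]
```

View pics/s37.png

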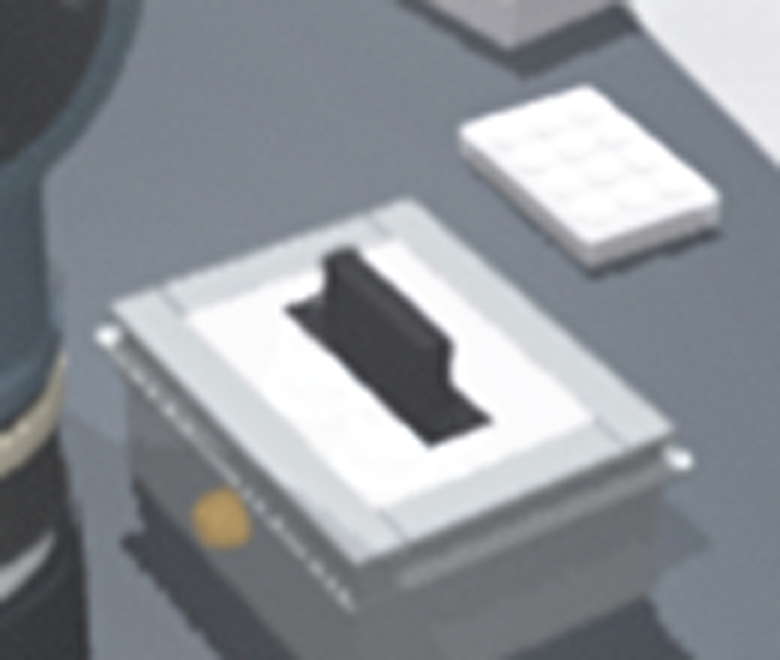

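```bash
python3 -m crank '[[0,0,0,0,0,0],[0,0,0,0,0,0],[0,0,0,0,0,0]]'; python3 - <<'E'
from cell import arm
print(arm.finish_job())
E
```

```text
time: 57.12
tcp_pos: [0.2413, -0.4635, 0.2837]
tcp_rot: [[0.985, 0.0, -0.171], [0.171, 0.0, 0.985], [0.0, -1.0, 0.0]]
wrist_force: [0.5, -0.4, -0.1]
gripper_width: -0.0001
the job is handed in; nothing more can be done
None
```

I took the loose caps off the two capped jars and set them open side down in the two end compartments of the tray. All three open jars now stand in a row in the dry box. I then laid the lid on the gasket, pressed its corners a, c, d and b in turn, went back over a and c, and handed the job in at 57 s of the 210 s allowed.

- **Lid:** at each corner the tip stopped at about 104 mm, the height expected when the lid is fully home, under 25–30 N. In the last side picture all four lid corners lay within about 1.5 pixels of where a flat, seated lid should appear. The top picture shows it centred on the box.
- **Second press at c:** the gripper only just touched the lid (0.9 N) at 104 mm, so that press confirmed the corner was down but did not press it harder. I did not re-press d and b.
- **Jars and caps:** the top view showed the jars upright in their row before the lid went on, and the last pictures show both caps flat in their compartments.
- **Bystanders:** the bottle, well plate and lens ring looked unmoved.
- **Knocks and slips:** I saw neither the possible knock nor the grip slip.
- **Misreadings:** some low-confidence network detections were wrong, such as a third cap in the middle compartment. I also first misread two corners of the box lip as lid corners. I corrected both against the pictures.

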